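# Clamp the laser head in its tube mount

### The job

Move the laser head from its plywood cradle to the steel tube mount and clamp it: lay it in the V trough with its middle at the middle of the trough, swing the hinged strap fully down over it, then swing the bolt fully upright into the strap's slot. Inside the cradle only the middle of the barrel can be gripped, and that part must be free to go into the trough, so set it down on the table and take it again nearer an end. Do not drop the laser head, do not raise the bolt before the strap is shut, and leave the other things on the table where they are.

Things in the scene. Friction and masses are not known exactly. Their poses are not given: they have to be found in the camera images.
- laser_head: loose laser head, 0.2 kg: round aluminium barrel 30 mm in diameter, at each end a square brass block (40 x 40 mm, 32 mm long, centred 94 mm from the middle); 220 mm overall, ends alike. Origin at its centre; x axis along the barrel. Lies level in the cradle, centre 36 mm above the table; on the table it rests on its blocks, not rolling, centre 20 mm up.
- cradle: fixed plywood cradle, 236 mm (x, along the barrel) x 76 x 56 mm high, origin under its centre. From 30 mm off the middle outwards, walls as high as the brass blocks enclose them with 4 mm play. The 60 mm notch in the middle is open upwards and to both sides (floor 8 mm up): only there can the barrel be gripped. Cradle and mount stand left and right of the robot, either way round.
- mount: fixed steel tube mount, origin under its centre on the table, x axis along its trough. Base plate 90 (x) x 130 (y) x 12 mm. Strap hinged on its +y side, swing bolt on its -y side. Between mount and cradle the table is free from x = 0.44 to 0.72 m, but for the bolt if it leans that way.
- saddle (a point): where the laser head's centre lies when loaded: 70 mm above the mount's origin, same axes. The trough, 56 mm long, is a 90 degree V between two cheeks 52 mm apart (72 mm over their outsides) that stand to 86 mm above the table. Fingers holding the barrel's middle do not go in; the brass blocks hang free outside.
- strap (a joint): angle of the hinged steel clamp strap: 0 = fully shut, level over the barrel; grows as it opens, 1.57 = upright, 2.2 = stop, leaning outwards. Flat bar 32 mm wide (along x), 8 mm thick, 104 mm from hinge axis to forked free end (slot 12 mm wide, 26 mm long). Stiff: stays where left, about 2.5 N at its end moves it.
- strap_hinge (a point): point on the strap's hinge axis at mid-width: 42 mm to the mount's +y side, 91 mm above the table; the axis runs along the mount's x. The shut strap's top is 95 mm above the table.
- strap_end (a point): middle of the strap's forked free end, at mid-thickness, 104 mm from the hinge axis; moves with the strap. The strap starts open, just past upright, its end up to 195 mm above the table.
- bolt (a joint): angle of the swing bolt: 0 = upright, its 8 mm shank in the strap's slot (stop); grows as it swings out to the mount's -y side, 1.57 = level. Stays where left; about 1.5 N at its nut moves it.
- bolt_pivot (a point): the bolt's pivot: 46 mm to the mount's -y side, 50 mm above the table; the pivot axis runs along the mount's x.
- bolt_nut (a point): middle of the bolt's round steel hand nut, 74 mm from the pivot. The nut, 20 mm in diameter, runs from 50 to 88 mm from the pivot, with a 24 mm washer below it; the bolt ends at 92 mm. Upright, the nut's middle is 124 mm above the table, clear above the strap.
- screw_tin: bystander: small round aluminium tin, 46 mm across, 20 mm high, origin under its centre
- torch: bystander: small black torch standing upright, 34 mm across, 110 mm high, origin under its centre
- tape_roll: bystander: roll of paper tape lying flat, 90 mm across, 24 mm high, origin under its centre
- cleaner: bystander: small amber glass bottle, 44 mm across, 85 mm high, origin under its centre
- screwdriver: bystander: screwdriver, 160 mm long, lying on the table
- rule: bystander: flat steel rule, 150 x 25 x 4 mm, lying on the table
Things that resemble listed ones, but are neither listed nor needed, are in the scene too. What is meant by the laser_head is not red, and is the larger of those in its own colour.

How it is judged:
By the outcome, as a careful person would: the job done as asked, in the order asked, and still so for the second after the job is handed in, with the robot touching nothing.
It also fails if it takes over 72 s, if anything falls off the work surface, if the arm or the gripper's body presses on something with over 40 N, if the wrist force passes 120 N, or if a joint passes its speed limit or range.

### The arm

A 6-joint arm with a two-finger parallel gripper is mounted at the origin on the work surface. World frame = base frame: x ahead of the robot, y to its left, z up, the work surface at z = 0. Lengths are in mm, angles in rad, forces in N, time in s.
With the tool pointing down it reaches from about 350 to 975 mm from the base axis. Payload 7.1 kg.
Tool frame: the origin (TCP) lies between the finger pads; the fingertips stand 8 mm ahead of it and the grasp point (between the pads) lies 11 mm behind it (ctrl.tips_ahead is the distance from the TCP to the fingertips, in mm); y points along the fingers, z is the direction in which the jaws open and shut, and the axes are right-handed (so a half turn about y gives the same grasp; the last joint's range is limited). The gripper opens to 88 mm and grips with 3 to 60 N. Pads are 20 mm wide; open, the fingers measure 115 mm over their backs; the gripper's body (75 mm by 178 mm) begins 61 mm behind the grasp point.
Start: joints at [1.135, 0.423, 1.63, -0, 1.089, -0.019], TCP at [252.99, 571.49, 230.675] pointing down, gripper open.
Joint ranges: [-3, 3], [-0.9, 2.11], [0.09, 2.58], [-1.31, 4.45], [0.11, 2.69], [-2.54, 2.54]. Speed limits (rad/s): [2.39, 2.39, 3.01, 3.14, 3.14, 3.14].

### API

Orientations are given as a rotation vector (axis times angle).
In Python, from workcell import ctrl gives the robot as it stands.
- The arm moves only by the shell command python3 -m creep 'ROWS'. ROWS is JSON, a list of rows, each an object of numbers: "tx", "ty", "tz": the shift along the world's x, y, z in mm; "rx", "ry", "rz": the turn, a rotation vector about the world's x, y, z in rad; "fingers": the closure in counts, from 0 (fully open) to 255 (shut). A call has 1 to 10 rows; each row is the pose to reach, as a shift and turn from the pose commanded when the call began; what a row does not reach only later rows make up. A row lasts 1/8 s, in which the tool goes at most 62.5 mm and 10.7 degrees, less where a joint would pass 70% of its speed; a pose out of reach is approached as far as the arm can. A call with a gripper value outside its range is refused whole. The fingers move at their own pace and stop on an object; the grip force is fixed at half the most. Time passes only in rows, so rows that repeat a pose let the fingers close. It gives the time, the measured TCP pose, the force and the opening at its end, in the units of the state.
- ctrl.get_obs(): the state, without advancing time (a new reading comes with each control period).
- ctrl.get_image(name): name is "side" or "top" or "wrist"; returns a dict with "pixels" (400x640x3 uint8, blue, green, red), "intrinsics" (3x3 intrinsics, pixels), "k1" (the pictures are not rectified: a ray, as slopes to the right and down, at radius r is drawn at 1 + k1 r^2 times it, then the intrinsics apply), "rvec" (rotation vector, rad) and "tvec" (3), from world to camera coordinates, as OpenCV has them. Camera axes: x right, y down, z forward; pixel columns grow to the right and rows downward; lengths in mm; the calibration is good to about 2 mm. A picture is of the moment at which its call begins. There is no depth.
- ctrl.close_job(): hands the job in, once; it reports no verdict.
The state is a dict: "t": time; "qpos": joint angles; "qvel": joint speeds; "joint_torque": joint torques, N m; "ee_pos": TCP position; "orientation": TCP orientation; "ft_force": force on the tool from outside, world axes, zero at the start; "moment": the same for the moment, N m; "width": finger opening in mm.
Only numpy, scipy, OpenCV 4.12 (cv2) and the standard library are available. Lean on these libraries where they do the work, as an engineer would, in place of code of your own. Each camera call takes 0.05 s, during which the arm holds its last target.

## Working session

There is one attempt and no reset: what is moved stays moved. The work goes in short steps, Python scripts to look and compute and a shell command to move; the robot and the scene stay as the last step left them, time stands still between calls to the robot, and variables do not carry over. Pictures are saved under pics/ and viewed, and the job is handed in when it is done.

```bash
ls; mkdir -p pics
cat > h.py <<'E'
import cv2,numpy as np
from workcell import ctrl
def grab(n,tag):
    im=ctrl.get_image(n); np.savez(f'pics/{n}_{tag}.npz',**im); cv2.imwrite(f'pics/{n}_{tag}.png',im['pixels']); return im
def load(n,tag): 
    d=np.load(f'pics/{n}_{tag}.npz'); return {k:d[k] for k in d.files}
def ray(im,u,v):
    K=np.array(im['intrinsics']);k1=float(im['k1'])
    p=cv2.undistortPoints(np.array([[[u,v]]],float),K,np.array([k1,0,0,0,0.]))[0,0]
    R=cv2.Rodrigues(np.array(im['rvec'],float))[0];t=np.array(im['tvec'],float).ravel()
    return -R.T@t, R.T@np.array([p[0],p[1],1])
def onz(im,u,v,z):
    c,d=ray(im,u,v); return c+d*(z-c[2])/d[2]
def tri(a,b):
    c1,d1=ray(*a);c2,d2=ray(*b);d1/=np.linalg.norm(d1);d2/=np.linalg.norm(d2)
    s=np.linalg.lstsq(np.c_[d1,-d2],c2-c1,rcond=None)[0]
    p=c1+d1*s[0];q=c2+d2*s[1];return (p+q)/2,np.linalg.norm(p-q)
def proj(im,P):
    K=np.array(im['intrinsics']);return cv2.projectPoints(np.array(P,float).reshape(-1,3),np.array(im['rvec'],float),np.array(im['tvec'],float),K,np.array([float(im['k1']),0,0,0,0.]))[0][:,0]
E
python3 - <<'E'
from h import *
for n in('side','top','wrist'): 
    im=grab(n,'0'); print(n,im['k1'],(ray(im,320,200)))
print(ctrl.get_obs())
E
```

```text
pics
side -0.11392935840679125 (array([ 340.83708023, -901.69549996, 1110.38952694]), array([ 0.1069631 ,  0.6414328 , -0.75973797]))
top 0.006506384817698584 (array([ 407.56524221,  -36.85455781, 1008.38680097]), array([ 0.05893407,  0.00352293, -0.99826695]))
wrist -0.009744968803698795 (array([191.79575676, 598.65801974, 384.12363575]), array([ 0.22056371, -0.11059849, -0.96916321]))
{'t': 0.15, 'qpos': array([ 1.13500327e+00,  4.23650260e-01,  1.63052968e+00, -1.20161322e-05,
        1.08859637e+00, -1.90046578e-02]), 'qvel': array([-1.95967650e-03, -2.01129508e-03, -4.16462359e-03, -9.03793473e-04,
       -1.66117677e-03,  2.85437382e-06]), 'joint_torque': array([ 5.05467615e-04, -5.44979775e+01, -2.73918414e+01,  6.43677008e-02,
        2.05637404e-02, -5.15731415e-05]), 'ee_pos': array([252.81456109, 571.10956827, 230.08366986]), 'orientation': array([-1.54712151,  0.32716598, -0.32676064]), 'ft_force': array([-1.27895073, -0.53192626, -0.13726414]), 'moment': array([ 0.01683057, -0.06023992, -0.00459428]), 'width': 87.53370620990496}
```

View pics/top_0.png

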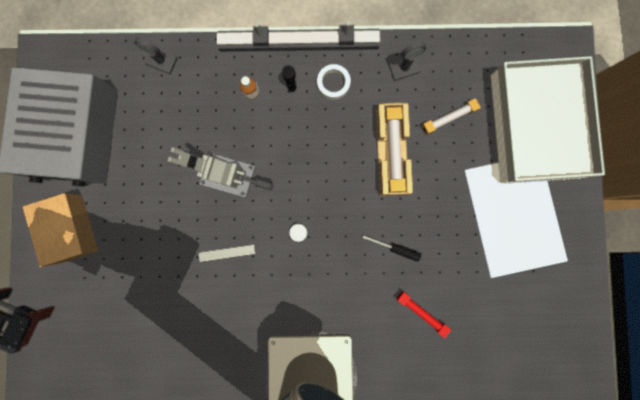

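View pics/side_0.png

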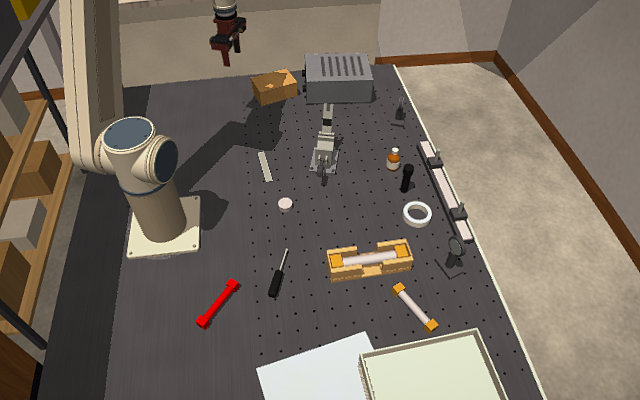

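View pics/wrist_0.png

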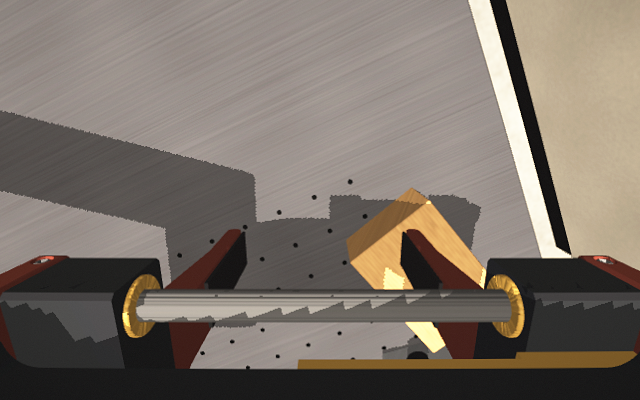

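Candidates for the laser_head in the top view are (395,148), white barrel with brass blocks in the cradle; (452,116), the same colours but smaller and on the table; and (424,313), red. I choose (395,148) because it isn't red, is the larger one and lies in the cradle. Next I crop it and the mount to check.

Run:
```python
from h import *
t=load('top','0')['pixels'];s=load('side','0')['pixels']
a=cv2.resize(t[95:200,365:485],None,fx=4,fy=4,interpolation=cv2.INTER_CUBIC)
b=cv2.resize(t[135:210,160:280],None,fx=6,fy=6,interpolation=cv2.INTER_CUBIC)
c=cv2.resize(s[95:185,290:360],None,fx=6,fy=6,interpolation=cv2.INTER_CUBIC)
cv2.imwrite('pics/ca.png',a);cv2.imwrite('pics/cb.png',b);cv2.imwrite('pics/cc.png',c)
```

```text
(no output)
```

View pics/ca.png

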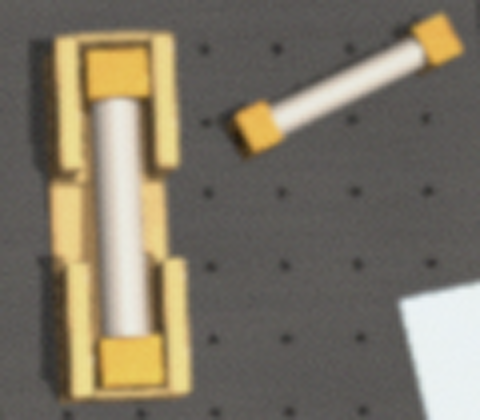

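View pics/cb.png

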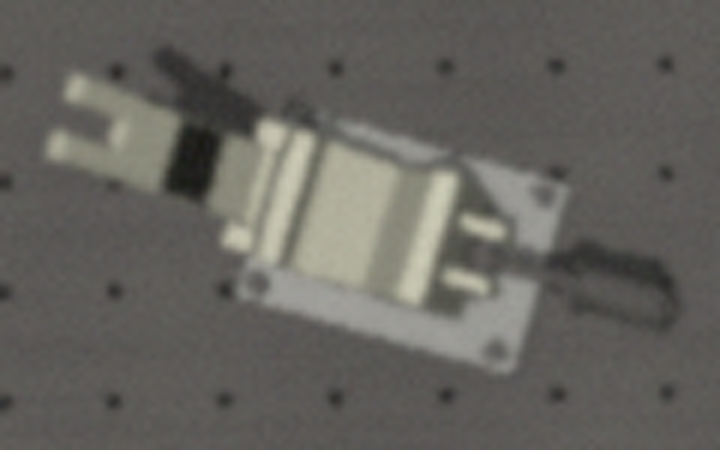

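View pics/cc.png

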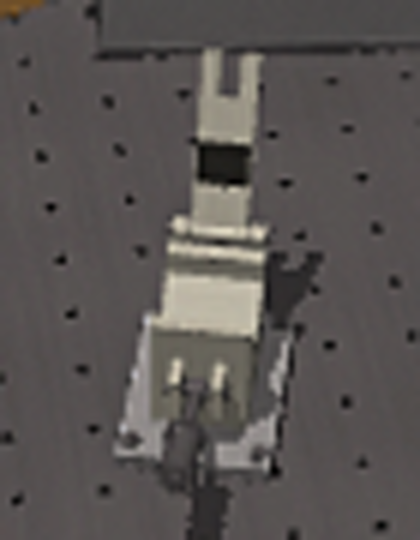

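The crop confirms it: the laser head is at top px (395,148), with its brass blocks at about (394,113) and (398,185). The mount is at about (227,175), with the strap opening to the left (+y) and the bolt leaning right, towards the cradle. Now I measure.

Run:
```python
from h import *
np.set_printoptions(precision=1,suppress=True)
im=load('top','0');s=load('side','0')
p=im['pixels'];h=cv2.cvtColor(p,cv2.COLOR_BGR2HSV)
print('hsv brass',h[113,394],h[185,398],'ply',h[113,382])
m=((h[...,1]>185)&(h[...,0]>10)&(h[...,0]<28)&(h[...,2]>150)).astype(np.uint8);m[:, :365]=0;m[200:]=0
n,l,st,c=cv2.connectedComponentsWithStats(m)
for i in range(1,n):
    if st[i][4]>40: print(st[i],c[i],onz(im,*c[i],56))
P=lambda x,y:(x/6+160-.4,y/6+135-.4)
print('base corners');
C=[onz(im,*P(*q),12) for q in((568,185),(515,372),(238,295))]
print(C, np.linalg.norm(C[0]-C[1]),np.linalg.norm(C[1]-C[2]),'ctr',(C[0]+C[2])/2)
d=C[2]-C[1];print('yaw+y dir',np.degrees(np.arctan2(d[1],d[0])));d=C[0]-C[1];print('x dir?',np.degrees(np.arctan2(d[1],d[0])))
# cheek tops z86: right cheek corners outer, left cheek
for q in((458,175),(415,305),(300,125),(262,262)): print('cheek',onz(im,*P(*q),86))
S=lambda x,y:(x/6+290-.4,y/6+95-.4)
print('strap ends',tri((im,*P(78,88)),(s,*S(252,55))),tri((im,*P(58,148)),(s,*S(210,50))))
print('nut outer end',tri((im,*P(668,305)),(s,*S(180,480))))
for u,v in((299,232),(334,80),(250,86),(289,77)): print('by',onz(im,u,v,0))
for u,v in((364,237),(418,257)): print('scr',onz(im,u,v,0))
```

```text
hsv brass [ 21 156 234] [ 22 156 234] ply [ 25 102 233]
base corners
[array([562.2, 142.3,  12. ]), array([478.4, 166.3,  12. ]), array([514.7, 290. ,  12. ])] 87.1289488565337 128.8906995624742 ctr [538.4 216.1  12. ]
yaw+y dir 73.64026620679451
x dir? -15.988702813765999
cheek [555.5 174.6  86. ]
cheek [501.5 192.5  86. ]
cheek [577.4 240.2  86. ]
cheek [520.3 255.8  86. ]
strap ends (array([574.4, 292.4, 186.1]), np.float64(0.8729423728074552)) (array([551.8, 299.3, 186.8]), np.float64(0.6783676877085881))
nut outer end (array([503.2,  91.1,  61.5]), np.float64(1.3962142479204718))
by [381.5  24.6   0. ]
by [798.3 -76.7   0. ]
by [784.7 155.2   0. ]
by [808.6  47.5   0. ]
scr [ 365.5 -150.4    0. ]
scr [ 310.  -294.3    0. ]
```

Run:
```python
from h import *
np.set_printoptions(precision=1,suppress=True)
im=load('top','0');p=im['pixels'];h=cv2.cvtColor(p,cv2.COLOR_BGR2HSV)
m=((h[...,1]>135)&(h[...,0]>10)&(h[...,0]<28)&(h[...,2]>150)).astype(np.uint8);m[:, :365]=0;m[200:]=0
n,l,st,c=cv2.connectedComponentsWithStats(m)
for i in range(1,n):
    if st[i][4]>40: print(st[i],c[i],onz(im,*c[i],56))
P=lambda x,y:(x/4+365-.4,y/4+95-.4)
A=onz(im,*P(118,72),56);B=onz(im,*P(131,361),56);print(A,B,np.linalg.norm(A-B),(A+B)/2,np.degrees(np.arctan2(*(A-B)[1::-1])))
from scipy.spatial.transform import Rotation as R
print(R.from_rotvec(ctrl.get_obs()['orientation']).as_matrix())
```

```text
[468  99  12  12  88] [473.9 104.5] [ 706.3 -436.5   56. ]
[387 107  16  13 192] [394.3 112.7] [ 687.9 -229.4   56. ]
[424 121  11  12  83] [429.1 126.4] [ 650.4 -318.6   56. ]
[390 179  17  13 195] [397.8 185.3] [ 498.7 -233.7   56. ]
[ 688.1 -228.9   56. ] [ 499.8 -232.5   56. ] 188.2914264795017 [ 594.  -230.7   56. ] 1.080567549463724
[[ 0.9 -0.   0.4]
 [-0.4 -0.   0.9]
 [-0.  -1.  -0. ]]
```

```bash
cat >> h.py <<'E'
from scipy.spatial.transform import Rotation as Rn
def st():
    o=ctrl.get_obs();M=Rn.from_rotvec(o['orientation']).as_matrix()
    print('t%.2f'%o['t'],'tcp',o['ee_pos'].round(1),'zyaw %.2f'%np.degrees(np.arctan2(M[1,2],M[0,2])),'ty',M[:,1].round(3),'F',o['ft_force'].round(1),'w%.1f'%o['width'],'q',o['qpos'].round(2));return o
E
python3 -c "
from h import *
st()"
```

```text
t0.15 tcp [252.8 571.1 230.1] zyaw 66.12 ty [-0.    -0.001 -1.   ] F [-1.3 -0.5 -0.1] w87.5 q [ 1.14  0.42  1.63 -0.    1.09 -0.02]
```

```bash
python3 -m creep '[{"tx":20,"ty":-50,"tz":40,"rz":0.05},{"tx":40,"ty":-100,"tz":60,"rz":0.1},{"tx":64,"ty":-150,"tz":60,"rz":0.15},{"tx":87,"ty":-205,"tz":60,"rz":0.2},{"tx":110,"ty":-260,"tz":60,"rz":0.25},{"tx":133,"ty":-315,"tz":60,"rz":0.3},{"tx":157,"ty":-370,"tz":60,"rz":0.35},{"tx":180,"ty":-425,"tz":60,"rz":0.4},{"tx":203,"ty":-480,"tz":50,"rz":0.438},{"tx":226,"ty":-535,"tz":30,"rz":0.438}]'; python3 -c "
from h import *
st()"
```

```text
t0.15 tcp [252.8 571.1 230.1] zyaw 66.12 ty [-0.    -0.001 -1.   ] F [-1.3 -0.5 -0.1] w87.5 q [ 1.14  0.42  1.63 -0.    1.09 -0.02]schema error: expected keys tx, ty, tz, rx, ry, rz, fingers
```

```bash
python3 -m creep '[{"tx":20,"ty":-50,"tz":40,"rx":0,"ry":0,"rz":0.05,"fingers":0},{"tx":40,"ty":-100,"tz":60,"rx":0,"ry":0,"rz":0.1,"fingers":0},{"tx":64,"ty":-150,"tz":60,"rx":0,"ry":0,"rz":0.15,"fingers":0},{"tx":87,"ty":-205,"tz":60,"rx":0,"ry":0,"rz":0.2,"fingers":0},{"tx":110,"ty":-260,"tz":60,"rx":0,"ry":0,"rz":0.25,"fingers":0},{"tx":133,"ty":-315,"tz":60,"rx":0,"ry":0,"rz":0.3,"fingers":0},{"tx":157,"ty":-370,"tz":60,"rx":0,"ry":0,"rz":0.35,"fingers":0},{"tx":180,"ty":-425,"tz":60,"rx":0,"ry":0,"rz":0.4,"fingers":0},{"tx":203,"ty":-480,"tz":50,"rx":0,"ry":0,"rz":0.438,"fingers":0},{"tx":226,"ty":-535,"tz":30,"rx":0,"ry":0,"rz":0.438,"fingers":0}]'; python3 -c "
from h import *
st()"
```

```text
t: 1.4
ee_pos: [479.9, 34.9, 261.2]
orientation: [-1.571, -0.019, 0.015]
ft_force: [0.3, 0.5, 0.5]
width: 88.0
t1.40 tcp [479.9  34.9 261.2] zyaw 91.23 ty [ 0.002  0.    -1.   ] F [0.3 0.5 0.5] w88.0 q [ 0.05  0.17  1.91  0.    1.06 -1.54]
```

```bash
python3 -m creep '[{"tx":23,"ty":-54,"tz":-10,"rx":0,"ry":0,"rz":0,"fingers":0},{"tx":46,"ty":-107,"tz":-20,"rx":0,"ry":0,"rz":0,"fingers":0},{"tx":69,"ty":-160,"tz":-30,"rx":0,"ry":0,"rz":0,"fingers":0},{"tx":92,"ty":-214,"tz":-50,"rx":0,"ry":0,"rz":0,"fingers":0},{"tx":106,"ty":-250,"tz":-90,"rx":0,"ry":0,"rz":0,"fingers":0},{"tx":114,"ty":-267.5,"tz":-120,"rx":0,"ry":0,"rz":0,"fingers":0},{"tx":114,"ty":-267.5,"tz":-120,"rx":0,"ry":0,"rz":0,"fingers":0},{"tx":114,"ty":-267.5,"tz":-120,"rx":0,"ry":0,"rz":0,"fingers":0}]'; python3 -c "
from h import *
st();grab('wrist','1');grab('top','1')"
```

```text
t: 2.4
ee_pos: [592.9, -230.2, 141.4]
orientation: [-1.571, -0.017, 0.017]
ft_force: [0.2, 0.4, 0.0]
width: 87.8
t2.40 tcp [ 592.9 -230.2  141.4] zyaw 91.23 ty [ 0.  0. -1.] F [0.2 0.4 0. ] w87.8 q [-0.39  0.55  1.66  0.    0.93 -1.98]
```

View pics/wrist_1.png

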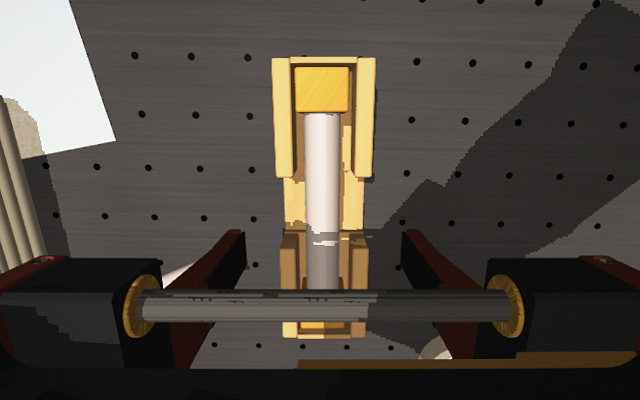

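Run:
```python
from h import *
w=load('wrist','1')
for u,v,z in((322,89,56),(322,116,51),(322,180,56),(324,231,56),(322,231,8)): print(onz(w,u,v,z).round(1))
```

```text
[ 502.7 -233.6   56. ]
[ 521.7 -233.2   51. ]
[ 570.5 -232.2   56. ]
[ 613.2 -229.7   56. ]
[ 630.7 -231.2    8. ]
```

Wrist view: the barrel runs vertically at column 322, centred between the fingers (235 and 412), and the notch (rows 178–232) is free. I descend and grip.

```bash
python3 -m creep '[{"tx":1,"ty":0,"tz":-50,"rx":0,"ry":0,"rz":0,"fingers":0},{"tx":1,"ty":0,"tz":-90,"rx":0,"ry":0,"rz":0,"fingers":0},{"tx":1,"ty":0,"tz":-112.5,"rx":0,"ry":0,"rz":0,"fingers":0},{"tx":1,"ty":0,"tz":-112.5,"rx":0,"ry":0,"rz":0,"fingers":100},{"tx":1,"ty":0,"tz":-112.5,"rx":0,"ry":0,"rz":0,"fingers":255},{"tx":1,"ty":0,"tz":-112.5,"rx":0,"ry":0,"rz":0,"fingers":255},{"tx":1,"ty":0,"tz":-112.5,"rx":0,"ry":0,"rz":0,"fingers":255},{"tx":1,"ty":0,"tz":-112.5,"rx":0,"ry":0,"rz":0,"fingers":255},{"tx":1,"ty":0,"tz":-112.5,"rx":0,"ry":0,"rz":0,"fingers":255},{"tx":1,"ty":0,"tz":-112.5,"rx":0,"ry":0,"rz":0,"fingers":255}]'; python3 -c "
from h import *
st()"
```

```text
t: 3.75
ee_pos: [593.9, -230.7, 28.4]
orientation: [-1.571, -0.017, 0.017]
ft_force: [-0.8, -0.1, 1.1]
width: 29.1
t3.75 tcp [ 593.9 -230.7   28.4] zyaw 91.21 ty [ 0. -0. -1.] F [-0.8 -0.1  1.1] w29.1 q [-0.39  0.71  1.69 -0.    0.74 -1.98]
```

```bash
python3 -m creep '[{"tx":0,"ty":0,"tz":15,"rx":0,"ry":0,"rz":0,"fingers":255},{"tx":0,"ty":0,"tz":40,"rx":0,"ry":0,"rz":0,"fingers":255},{"tx":0,"ty":0,"tz":75,"rx":0,"ry":0,"rz":0,"fingers":255},{"tx":0,"ty":30,"tz":85,"rx":0,"ry":0,"rz":-0.04,"fingers":255},{"tx":0,"ty":70,"tz":85,"rx":0,"ry":0,"rz":-0.12,"fingers":255},{"tx":0,"ty":115,"tz":80,"rx":0,"ry":0,"rz":-0.2,"fingers":255},{"tx":0,"ty":150,"tz":60,"rx":0,"ry":0,"rz":-0.27,"fingers":255},{"tx":0,"ty":165,"tz":30,"rx":0,"ry":0,"rz":-0.304,"fingers":255},{"tx":0,"ty":165,"tz":10,"rx":0,"ry":0,"rz":-0.304,"fingers":255},{"tx":0,"ty":165,"tz":0,"rx":0,"ry":0,"rz":-0.304,"fingers":255}]'; python3 -c "
from h import *
st();grab('side','2');grab('top','2')"
```

```text
t: 5.0
ee_pos: [593.5, -66.1, 27.4]
orientation: [-1.56, 0.222, -0.221]
ft_force: [0.2, 0.2, -2.9]
width: 29.5
t5.00 tcp [593.5 -66.1  27.4] zyaw 73.83 ty [-0.001  0.    -1.   ] F [ 0.2  0.2 -2.9] w29.5 q [-0.13  0.67  1.78 -0.    0.69 -1.42]
```

View pics/side_2.png

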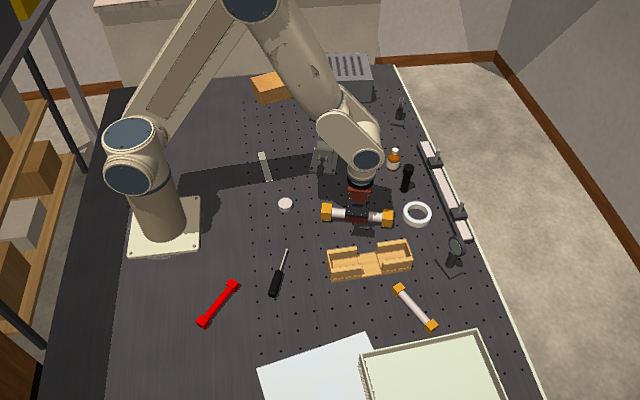

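The laser head is held level, with its blocks at side px (327,212) and (388,218), and the cradle is empty. I lower it to the table.

```bash
python3 -m creep '[{"tx":0,"ty":0,"tz":-8,"rx":0,"ry":0,"rz":0,"fingers":255},{"tx":0,"ty":0,"tz":-13,"rx":0,"ry":0,"rz":0,"fingers":255},{"tx":0,"ty":0,"tz":-14,"rx":0,"ry":0,"rz":0,"fingers":255},{"tx":0,"ty":0,"tz":-14,"rx":0,"ry":0,"rz":0,"fingers":255}]'; python3 -c "
from h import *
st()"
```

```text
t: 5.6
ee_pos: [593.9, -65.7, 14.4]
orientation: [-1.559, 0.222, -0.222]
ft_force: [-1.1, 0.4, -2.0]
width: 29.4
t5.60 tcp [593.9 -65.7  14.4] zyaw 73.80 ty [ 0. -0. -1.] F [-1.1  0.4 -2. ] w29.4 q [-0.13  0.69  1.78 -0.    0.66 -1.42]
```

```bash
python3 -m creep '[{"tx":0,"ty":0,"tz":-1,"rx":0,"ry":0,"rz":0,"fingers":255},{"tx":0,"ty":0,"tz":-2,"rx":0,"ry":0,"rz":0,"fingers":255},{"tx":0,"ty":0,"tz":-2.5,"rx":0,"ry":0,"rz":0,"fingers":255},{"tx":0,"ty":0,"tz":-2.5,"rx":0,"ry":0,"rz":0,"fingers":255}]'; python3 -c "
from h import *
st()"
```

```text
t: 6.1
ee_pos: [594.0, -65.7, 12.4]
orientation: [-1.559, 0.222, -0.222]
ft_force: [-1.9, 0.1, 5.1]
width: 29.0
t6.10 tcp [594.  -65.7  12.4] zyaw 73.80 ty [ 0. -0. -1.] F [-1.9  0.1  5.1] w29.0 q [-0.13  0.7   1.78  0.    0.66 -1.42]
```

Contact with the table. I open and rise.

```bash
python3 -m creep '[{"tx":0,"ty":0,"tz":0,"rx":0,"ry":0,"rz":0,"fingers":180},{"tx":0,"ty":0,"tz":0,"rx":0,"ry":0,"rz":0,"fingers":100},{"tx":0,"ty":0,"tz":0,"rx":0,"ry":0,"rz":0,"fingers":0},{"tx":0,"ty":0,"tz":0,"rx":0,"ry":0,"rz":0,"fingers":0},{"tx":0,"ty":0,"tz":40,"rx":0,"ry":0,"rz":0,"fingers":0},{"tx":-20,"ty":5,"tz":90,"rx":0,"ry":0,"rz":0,"fingers":0},{"tx":-59,"ty":17,"tz":90,"rx":0,"ry":0,"rz":0,"fingers":0},{"tx":-59,"ty":17,"tz":90,"rx":0,"ry":0,"rz":0,"fingers":0},{"tx":-59,"ty":17,"tz":90,"rx":0,"ry":0,"rz":0,"fingers":0}]'; python3 -c "
from h import *
st();grab('side','3');grab('top','3');grab('wrist','3')"
```

```text
t: 7.22
ee_pos: [535.6, -48.8, 101.9]
orientation: [-1.559, 0.221, -0.223]
ft_force: [0.1, -0.8, 0.3]
width: 87.8
t7.22 tcp [535.6 -48.8 101.9] zyaw 73.81 ty [ 0.001 -0.    -1.   ] F [ 0.1 -0.8  0.3] w87.8 q [-0.11  0.49  1.9  -0.    0.75 -1.4 ]
```

View pics/wrist_3.png

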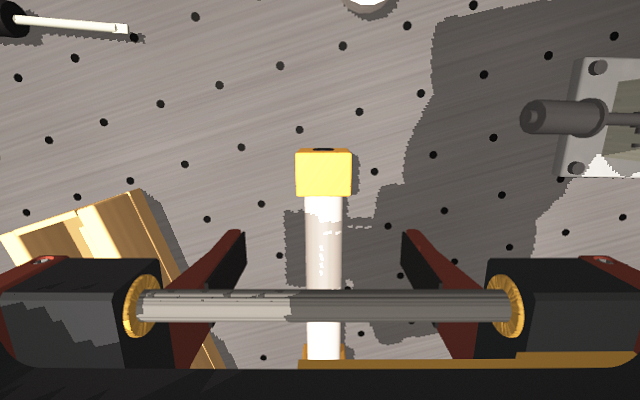

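View pics/side_3.png

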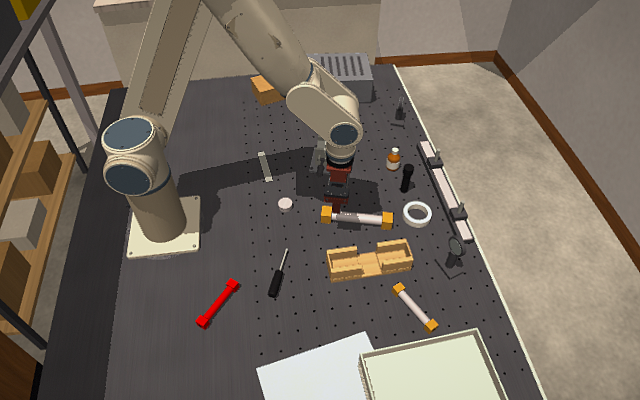

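View pics/top_3.png

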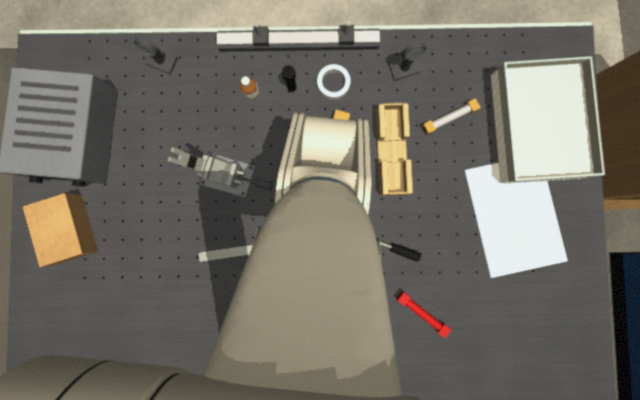

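Run:
```python
from h import *
w=load('wrist','3');s=load('side','3');t=load('top','3')
ax=np.array([np.cos(np.radians(-16.2)),np.sin(np.radians(-16.2)),0])
A=onz(w,323.5,173.5,40);I=onz(w,324,195,40);O=onz(w,323,152,40);print('near block',A.round(1),I.round(1),O.round(1),'->ctr',(A+94*ax).round(1),(I+78*ax).round(1),(O+110*ax).round(1))
h=cv2.cvtColor(s['pixels'],cv2.COLOR_BGR2HSV)
m=((h[...,1]>135)&(h[...,0]>10)&(h[...,0]<28)&(h[...,2]>90)).astype(np.uint8)
n,l,stt,c=cv2.connectedComponentsWithStats(m[:240]);
for i in range(1,n):
    if stt[i][4]>40: print(stt[i],c[i].round(1))
cv2.imwrite('pics/c3.png',cv2.resize(s['pixels'][195:240,310:405],None,fx=8,fy=8,interpolation=cv2.INTER_CUBIC))
for q in ([594,-65.7,40],[594-94*ax[0],-65.7-94*ax[1],40],[594+94*ax[0],-65.7+94*ax[1],40]): print(proj(s,q).round(1),proj(w,q).round(1))
```

```text
near block [505.8 -39.9  40. ] [521.  -43.9  40. ] [491.3 -36.   40. ] ->ctr [596.1 -66.1  40. ] [595.9 -65.7  40. ] [596.9 -66.7  40. ]
[ 10   0  19  21 215] [19.1  9.5]
[381  52  91  15 847] [427.4  58.9]
[251  76  34  30 542] [264.5  90.9]
[ 80  81  43  16 353] [99.9 87.6]
[ 49  88  21  12 170] [59.5 93.4]
[   0   91   47  126 1562] [ 20.4 143.7]
[  11  140   64  100 2318] [ 42.9 184.4]
[388 153  12  10  92] [393.4 157.8]
[321 205  11  19 177] [325.9 214.1]
[381 212  12  18 188] [386.7 220.4]
[[356.3 212.9]] [[323.3 289.6]]
[[326.  209.7]] [[323.3 170.5]]
[[386.9 216.1]] [[323.4 386.8]]
```

View pics/c3.png

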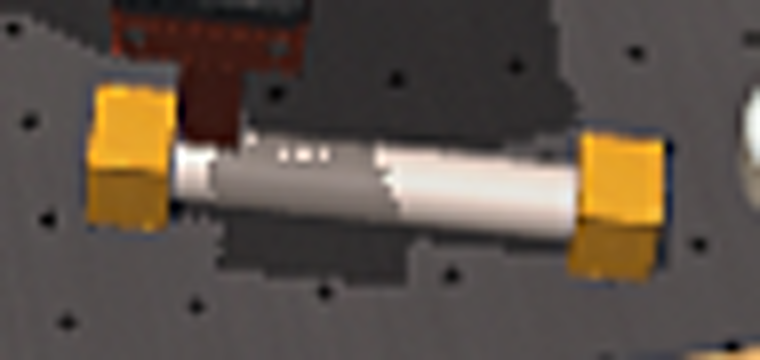

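Wrist view: the near block's top is at (323,173), the barrel is along column 323 and centred between the fingers. Wrist and side views put the centre at about (595,-66). I grip 62 mm from the middle.

```bash
python3 -m creep '[{"tx":0,"ty":0,"tz":-45,"rx":0,"ry":0,"rz":0,"fingers":0},{"tx":0,"ty":0,"tz":-75,"rx":0,"ry":0,"rz":0,"fingers":0},{"tx":0,"ty":0,"tz":-90,"rx":0,"ry":0,"rz":0,"fingers":0},{"tx":0,"ty":0,"tz":-90,"rx":0,"ry":0,"rz":0,"fingers":100},{"tx":0,"ty":0,"tz":-90,"rx":0,"ry":0,"rz":0,"fingers":255},{"tx":0,"ty":0,"tz":-90,"rx":0,"ry":0,"rz":0,"fingers":255},{"tx":0,"ty":0,"tz":-90,"rx":0,"ry":0,"rz":0,"fingers":255},{"tx":0,"ty":0,"tz":-90,"rx":0,"ry":0,"rz":0,"fingers":255},{"tx":0,"ty":0,"tz":-90,"rx":0,"ry":0,"rz":0,"fingers":255},{"tx":0,"ty":0,"tz":-90,"rx":0,"ry":0,"rz":0,"fingers":255}]'; python3 -m creep '[{"tx":0,"ty":0,"tz":5,"rx":0,"ry":0,"rz":0,"fingers":255},{"tx":0,"ty":0,"tz":15,"rx":0,"ry":0,"rz":0,"fingers":255},{"tx":0,"ty":0,"tz":30,"rx":0,"ry":0,"rz":0,"fingers":255},{"tx":0,"ty":0,"tz":60,"rx":0,"ry":0,"rz":0,"fingers":255},{"tx":0,"ty":0,"tz":100,"rx":0,"ry":0,"rz":0,"fingers":255},{"tx":0,"ty":0,"tz":110,"rx":0,"ry":0,"rz":0,"fingers":255},{"tx":0,"ty":0,"tz":110,"rx":0,"ry":0,"rz":0,"fingers":255}]';python3 -c "
from h import *
o=st();print(o['moment']);s=grab('side','4');grab('wrist','4')
cv2.imwrite('pics/c4.png',cv2.resize(s['pixels'][150:240,290:420],None,fx=6,fy=6,interpolation=cv2.INTER_CUBIC))"
```

```text
t: 8.62
ee_pos: [534.9, -48.7, 11.9]
orientation: [-1.559, 0.222, -0.222]
ft_force: [0.2, -0.0, 3.3]
width: 29.6
t: 9.5
ee_pos: [535.1, -48.7, 122.4]
orientation: [-1.559, 0.221, -0.223]
ft_force: [-0.9, 0.4, -2.6]
width: 29.2
t9.50 tcp [535.1 -48.7 122.4] zyaw 73.80 ty [ 0.002 -0.    -1.   ] F [-0.9  0.4 -2.6] w29.2 q [-0.11  0.45  1.9  -0.    0.79 -1.4 ]
[0.06404119 0.13710329 0.06436232]
```

View pics/c4.png

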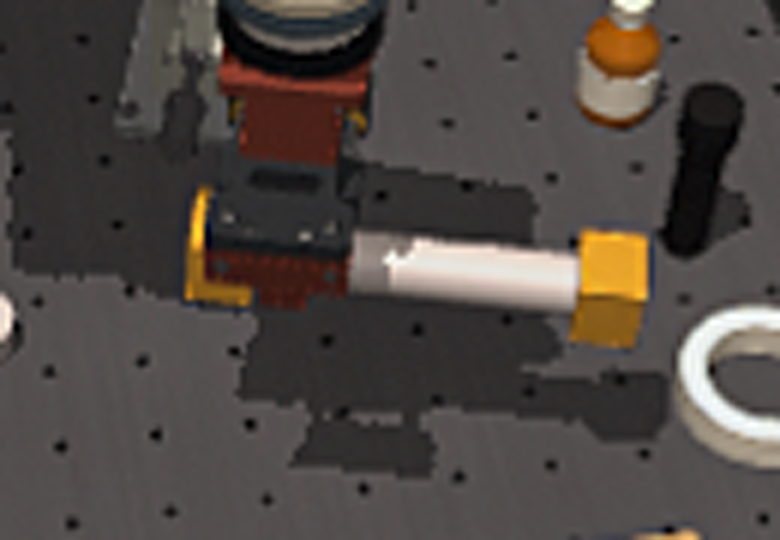

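View pics/wrist_4.png

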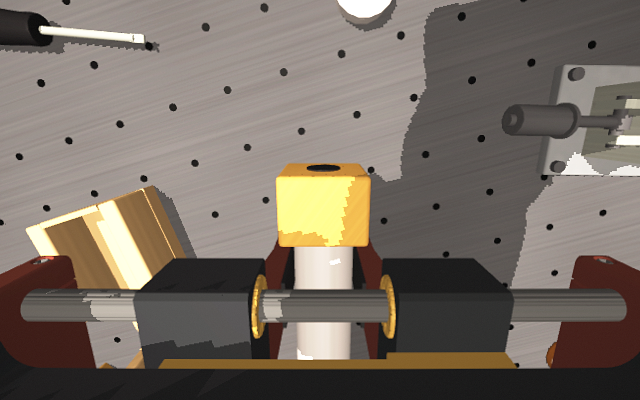

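Run:
```python
from h import *
s=load('side','4');w=load('wrist','4')
ax=np.array([np.cos(np.radians(-16.2)),np.sin(np.radians(-16.2)),0])
T=np.array([535.1,-48.7,122.4+7.5+20])
for z in (0,-5,-10):
    print(z,proj(s,T+156*ax+[0,0,z]).round(1))
# outer top end edge at wrist, and near block
print(proj(w,T-32*ax),proj(w,T-16*ax),proj(w,T-48*ax), 'meas 176..245')
```

```text
0 [[391.8 192.3]]
-5 [[391.6 193.5]]
-10 [[391.4 194.6]]
[[323.41381521 208.41538142]] [[323.42669738 243.60893932]] [[323.4000209  170.96315412]] meas 176..245
```

Run:
```python
from h import *
s=load('side','0');w=load('wrist','4')
S=lambda x,y:(x/6+290-.4,y/6+95-.4)
print('side',[onz(s,*S(*q),12).round(1) for q in((117,453),(270,465))])
c,ax,ay=np.array([538.5,216,0]),np.array([.9603,-.279,0]),np.array([.279,.9603,0])
for a,b in((-45,-65),(45,-65)): 
    q=proj(s,c+a*ax+b*ay+[0,0,12])[0]; print(((q+.4-[290,95])*6).round(0), proj(w,c+a*ax+b*ay+[0,0,12]).round(1))
for a in(-36,36):pass
for b in (-26,-36):
  for a in(-28,28):
    q=proj(s,c+a*ax+b*ay+[0,0,86])[0]; print('cheek',a,b,((q+.4-[290,95])*6).round(0))
```

```text
side [array([479.3, 164.3,  12. ]), array([564. , 142.2,  12. ])]
[113. 451.] [[562.4  59.8]]
[270. 467.] [[542.6 172.1]]
cheek -28 -26 [152. 312.]
cheek 28 -26 [251. 321.]
cheek -28 -36 [149. 324.]
cheek 28 -36 [249. 334.]
```

Level in the side view: the far block at (391.6,193.3) against a predicted (391.8,192.3). I carry it over the mount at this height.

```bash
python3 -m creep '[{"tx":-5,"ty":25,"tz":3,"rx":0,"ry":0,"rz":0,"fingers":255},{"tx":-14,"ty":70,"tz":6,"rx":0,"ry":0,"rz":0,"fingers":255},{"tx":-23,"ty":118,"tz":6,"rx":0,"ry":0,"rz":0,"fingers":255},{"tx":-32,"ty":166,"tz":6,"rx":0,"ry":0,"rz":0,"fingers":255},{"tx":-42,"ty":214,"tz":6,"rx":0,"ry":0,"rz":0,"fingers":255},{"tx":-50,"ty":255,"tz":6,"rx":0,"ry":0,"rz":0,"fingers":255},{"tx":-54,"ty":275,"tz":6,"rx":0,"ry":0,"rz":0,"fingers":255},{"tx":-55,"ty":282,"tz":6,"rx":0,"ry":0,"rz":0,"fingers":255},{"tx":-55,"ty":282,"tz":6,"rx":0,"ry":0,"rz":0,"fingers":255}]';python3 -c "
from h import *
o=st();s=grab('side','5');t=grab('top','5')
a=cv2.resize(s['pixels'][90:190,280:380],None,fx=6,fy=6,interpolation=cv2.INTER_CUBIC)
cv2.imwrite('pics/c5.png',a)
cv2.imwrite('pics/c5t.png',cv2.resize(t['pixels'][110:210,160:280],None,fx=6,fy=6,interpolation=cv2.INTER_CUBIC))"
```

```text
t: 10.72
ee_pos: [479.4, 233.0, 126.9]
orientation: [-1.56, 0.223, -0.221]
ft_force: [-0.1, -0.1, -1.5]
width: 29.7
t10.72 tcp [479.4 233.  126.9] zyaw 73.83 ty [-0.002 -0.001 -1.   ] F [-0.1 -0.1 -1.5] w29.7 q [ 0.43  0.44  1.9  -0.    0.8  -0.86]
```

View pics/c5.png

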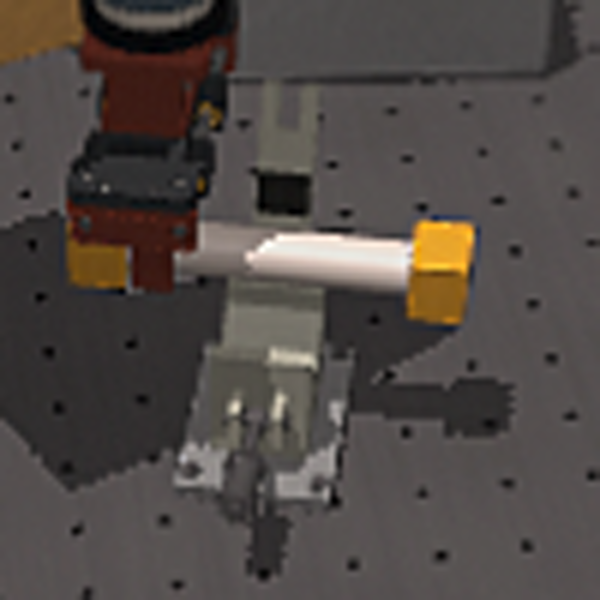

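View pics/c5t.png

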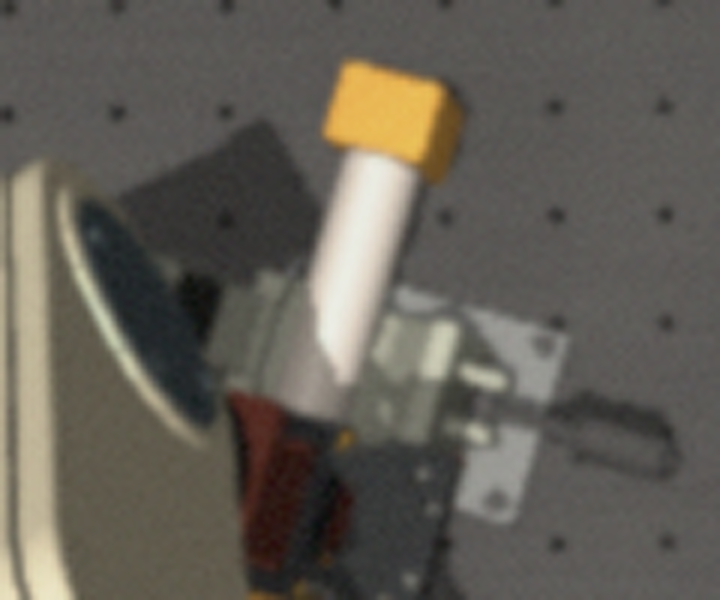

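Run:
```python
from h import *
t=load('top','5');s=load('side','5')
c,ax,ay=np.array([538.5,216,0]),np.array([.9603,-.279,0]),np.array([.279,.9603,0])
F=lambda p:(((p-c)@ax).round(1),((p-c)@ay).round(1),p[2].round(1))
print('top far block',F(onz(t,384/6+160-.4,110/6+110-.4,154)))
a=(384/6+160-.4,110/6+110-.4); b=(445/6+280-.4,244/6+90-.4)
p,e=tri((t,*a),(s,*b));print('tri',F(p),e)
# far end bottom / barrel-block junction top view: barrel top line where meets block (365,155)~ z=149... 
print('junction', F(onz(t,378/6+160-.4,158/6+110-.4,149)))
```

```text
top far block (np.float64(94.7), np.float64(-2.2), np.float64(154.0))
tri (np.float64(96.0), np.float64(-1.0), np.float64(151.0)) 1.6326607769328079
junction (np.float64(76.8), np.float64(-3.6), np.float64(149.0))
```

The far block is at 94.7 mm along the trough (target 94), about 2 mm off sideways. I nudge it and descend.

```bash
python3 -m creep '[{"tx":0.4,"ty":1.4,"tz":-15,"rx":0,"ry":0,"rz":0,"fingers":255},{"tx":0.4,"ty":1.4,"tz":-35,"rx":0,"ry":0,"rz":0,"fingers":255},{"tx":0.4,"ty":1.4,"tz":-50,"rx":0,"ry":0,"rz":0,"fingers":255},{"tx":0.4,"ty":1.4,"tz":-56,"rx":0,"ry":0,"rz":0,"fingers":255},{"tx":0.4,"ty":1.4,"tz":-56,"rx":0,"ry":0,"rz":0,"fingers":255}]'
python3 -m creep '[{"tx":0,"ty":0,"tz":-2,"rx":0,"ry":0,"rz":0,"fingers":255},{"tx":0,"ty":0,"tz":-4,"rx":0,"ry":0,"rz":0,"fingers":255},{"tx":0,"ty":0,"tz":-4,"rx":0,"ry":0,"rz":0,"fingers":255}]'
```

```text
t: 11.45
ee_pos: [480.1, 234.5, 71.3]
orientation: [-1.56, 0.223, -0.222]
ft_force: [-0.5, -2.0, -1.8]
width: 29.2
t: 11.82
ee_pos: [480.3, 234.8, 68.0]
orientation: [-1.559, 0.222, -0.222]
ft_force: [0.8, 0.3, -2.4]
width: 29.3
```

```bash
python3 -m creep '[{"tx":0,"ty":0,"tz":-1.5,"rx":0,"ry":0,"rz":0,"fingers":255},{"tx":0,"ty":0,"tz":-3,"rx":0,"ry":0,"rz":0,"fingers":255},{"tx":0,"ty":0,"tz":-3,"rx":0,"ry":0,"rz":0,"fingers":255}]'
python3 -m creep '[{"tx":0,"ty":0,"tz":-1,"rx":0,"ry":0,"rz":0,"fingers":255},{"tx":0,"ty":0,"tz":-2,"rx":0,"ry":0,"rz":0,"fingers":255},{"tx":0,"ty":0,"tz":-2,"rx":0,"ry":0,"rz":0,"fingers":255}]'; python3 -c "
from h import *
o=st();print(o['moment']);s=grab('side','6');t=grab('top','6')
a=cv2.resize(s['pixels'][90:190,280:380],None,fx=6,fy=6,interpolation=cv2.INTER_CUBIC)
cv2.imwrite('pics/c6.png',a)
cv2.imwrite('pics/c6t.png',cv2.resize(t['pixels'][110:210,160:280],None,fx=6,fy=6,interpolation=cv2.INTER_CUBIC))"
```

```text
t: 12.2
ee_pos: [480.2, 234.7, 64.7]
orientation: [-1.559, 0.222, -0.222]
ft_force: [-1.0, -0.1, -2.3]
width: 29.5
t: 12.58
ee_pos: [480.3, 234.7, 62.8]
orientation: [-1.559, 0.222, -0.222]
ft_force: [-0.4, -1.0, -1.3]
width: 29.3
t12.57 tcp [480.3 234.7  62.8] zyaw 73.79 ty [ 0. -0. -1.] F [-0.4 -1.  -1.3] w29.3 q [ 0.43  0.55  1.92 -0.    0.67 -0.86]
[-0.05388188  0.09142786 -0.04671332]
```

View pics/c6.png

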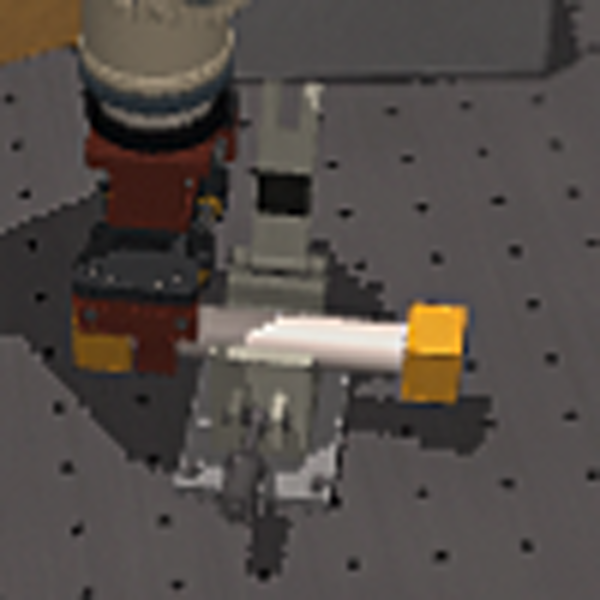

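View pics/c6t.png

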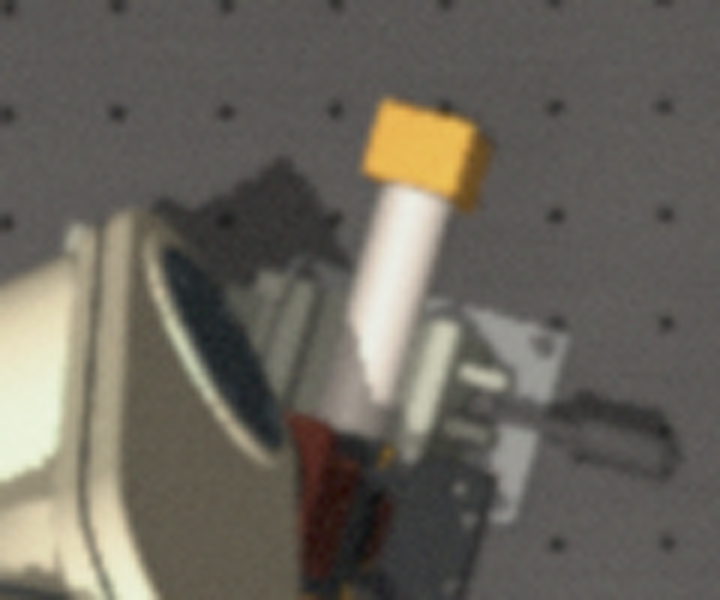

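The barrel sits between the cheeks but isn't in contact yet. I continue down in small steps.

```bash
python3 -m creep '[{"tx":0,"ty":0,"tz":-1,"rx":0,"ry":0,"rz":0,"fingers":255},{"tx":0,"ty":0,"tz":-1,"rx":0,"ry":0,"rz":0,"fingers":255}]'
python3 -m creep '[{"tx":0,"ty":0,"tz":-1,"rx":0,"ry":0,"rz":0,"fingers":255},{"tx":0,"ty":0,"tz":-1,"rx":0,"ry":0,"rz":0,"fingers":255}]'; python3 -c "
from h import *
o=st();print(o['moment'])
t=load('top','6');s=load('side','6')
c,ax,ay=np.array([538.5,216,0]),np.array([.9603,-.279,0]),np.array([.279,.9603,0])
F=lambda p:(((p-c)@ax).round(1),((p-c)@ay).round(1),p[2].round(1))
a=(418/6+160-.4,147/6+110-.4);b=(438/6+280-.4,327/6+90-.4)
print(F(onz(t,*a,90)),tri((t,*a),(s,*b)),F(tri((t,*a),(s,*b))[0]))
"
```

```text
t: 12.92
ee_pos: [480.3, 234.7, 61.8]
orientation: [-1.559, 0.222, -0.222]
ft_force: [-1.0, -0.2, -0.2]
width: 29.2
t: 13.18
ee_pos: [480.3, 234.8, 61.2]
orientation: [-1.559, 0.222, -0.222]
ft_force: [-3.4, -0.8, 5.8]
width: 29.3
t13.18 tcp [480.3 234.8  61.2] zyaw 73.80 ty [ 0.  0. -1.] F [-3.4 -0.8  5.8] w29.3 q [ 0.43  0.55  1.92  0.    0.67 -0.86]
[-0.1896961   0.28349695 -0.11189473]
(np.float64(94.7), np.float64(0.6), np.float64(90.0)) (array([631.00764653, 190.73396075,  87.83872882]), np.float64(1.7114217012047597)) (np.float64(95.9), np.float64(1.5), np.float64(87.8))
```

Seated. I release and rise straight up.

```bash
python3 -m creep '[{"tx":0,"ty":0,"tz":0,"rx":0,"ry":0,"rz":0,"fingers":200},{"tx":0,"ty":0,"tz":0,"rx":0,"ry":0,"rz":0,"fingers":130},{"tx":0,"ty":0,"tz":0,"rx":0,"ry":0,"rz":0,"fingers":60},{"tx":0,"ty":0,"tz":0,"rx":0,"ry":0,"rz":0,"fingers":60},{"tx":0,"ty":0,"tz":0,"rx":0,"ry":0,"rz":0,"fingers":60},{"tx":0,"ty":0,"tz":30,"rx":0,"ry":0,"rz":0,"fingers":60},{"tx":0,"ty":0,"tz":80,"rx":0,"ry":0,"rz":0,"fingers":60},{"tx":0,"ty":0,"tz":140,"rx":0,"ry":0,"rz":0,"fingers":60},{"tx":0,"ty":0,"tz":180,"rx":0,"ry":0,"rz":0,"fingers":60},{"tx":0,"ty":0,"tz":180,"rx":0,"ry":0,"rz":0,"fingers":60}]'; python3 -c "
from h import *
o=st();s=grab('side','7');t=grab('wrist','7')
a=cv2.resize(s['pixels'][90:190,280:380],None,fx=6,fy=6,interpolation=cv2.INTER_CUBIC)
cv2.imwrite('pics/c7.png',a)"
```

```text
t: 14.42
ee_pos: [482.1, 235.6, 244.2]
orientation: [-1.556, 0.217, -0.226]
ft_force: [0.1, -0.4, -0.2]
width: 67.3
t14.43 tcp [482.1 235.6 244.2] zyaw 73.80 ty [ 0.006  0.003 -1.   ] F [ 0.1 -0.4 -0.2] w67.3 q [ 0.43  0.27  1.82  0.    1.04 -0.86]
```

View pics/c7.png

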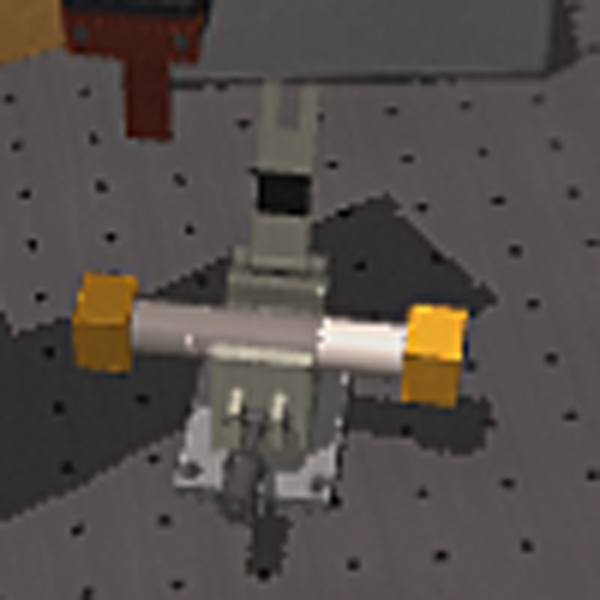

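View pics/wrist_7.png

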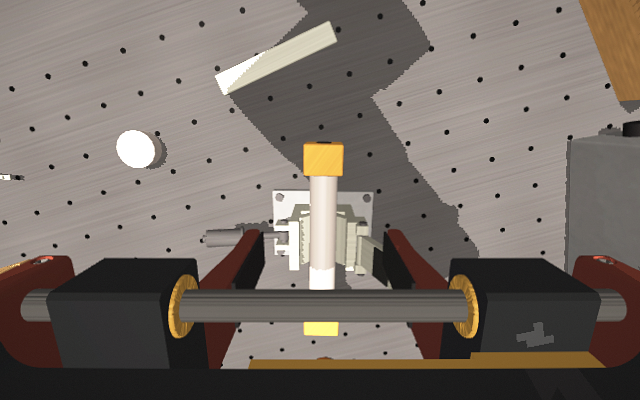

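Run:
```python
from h import *
s=load('side','7');w=load('wrist','7')
c,ax,ay=np.array([538.5,216,0]),np.array([.9603,-.279,0]),np.array([.279,.9603,0])
F=lambda p:(((p-c)@ax).round(1),((p-c)@ay).round(1),p[2].round(1))
for u,v in((108,293),(438,326)): print('side',F(onz(s,u/6+280-.4,v/6+90-.4,90)))
for n in (-94,94): q=proj(s,c+n*ax+[0,0,90])[0];print(((q+.4-[280,90])*6).round(0))
print('wrist blk',F(onz(w,323.5,160,90)),F(onz(w,321.5,327,90)))
print('plate',[F(onz(w,u,v,12)) for u,v in((273,191),(373,192))])
```

```text
side (np.float64(-91.3), np.float64(2.4), np.float64(90.0))
side (np.float64(96.7), np.float64(0.4), np.float64(90.0))
[103. 295.]
[433. 326.]
wrist blk (np.float64(-90.4), np.float64(2.7), np.float64(90.0)) (np.float64(101.9), np.float64(0.4), np.float64(90.0))
plate [(np.float64(-41.4), np.float64(-61.6), np.float64(12.0)), (np.float64(-39.9), np.float64(66.3), np.float64(12.0))]
```

The head lies in the trough centred to about 1 mm: relative to the mount, side gives +1.3, wrist -0.8, top +0.7. Next I turn the jaws along the mount's x, close them and go behind the strap.

```bash
python3 -m creep '[{"tx":5,"ty":5,"tz":5,"rx":0,"ry":0,"rz":-0.175,"fingers":150},{"tx":15,"ty":15,"tz":5,"rx":0,"ry":0,"rz":-0.35,"fingers":255},{"tx":25,"ty":25,"tz":5,"rx":0,"ry":0,"rz":-0.525,"fingers":255},{"tx":40,"ty":40,"tz":5,"rx":0,"ry":0,"rz":-0.7,"fingers":255},{"tx":55,"ty":55,"tz":5,"rx":0,"ry":0,"rz":-0.875,"fingers":255},{"tx":70,"ty":70,"tz":5,"rx":0,"ry":0,"rz":-1.05,"fingers":255},{"tx":80,"ty":80,"tz":5,"rx":0,"ry":0,"rz":-1.225,"fingers":255},{"tx":90,"ty":91,"tz":5,"rx":0,"ry":0,"rz":-1.4,"fingers":255},{"tx":91,"ty":91.5,"tz":5,"rx":0,"ry":0,"rz":-1.571,"fingers":255},{"tx":91,"ty":91.5,"tz":5,"rx":0,"ry":0,"rz":-1.571,"fingers":255}]'; 
python3 -m creep '[{"tx":0,"ty":0,"tz":0,"rx":0,"ry":0,"rz":0,"fingers":255},{"tx":0,"ty":0,"tz":0,"rx":0,"ry":0,"rz":0,"fingers":255}]'; python3 -c "
from h import *
o=st()
c,ax,ay=np.array([538.5,216,0]),np.array([.9603,-.279,0]),np.array([.279,.9603,0])
p=o['ee_pos'];print((p-c)@ax,(p-c)@ay)"
```

```text
t: 15.78
ee_pos: [570.4, 325.8, 243.1]
orientation: [-1.067, 1.415, -1.414]
ft_force: [-0.5, -0.3, -0.4]
width: 0.3
t: 16.02
ee_pos: [571.0, 326.0, 245.3]
orientation: [-1.064, 1.414, -1.413]
ft_force: [0.4, -0.7, 0.0]
width: 0.1
t16.02 tcp [571.  326.  245.3] zyaw -16.12 ty [-0.001 -0.    -1.   ] F [ 0.4 -0.7  0. ] w0.1 q [ 0.5   0.46  1.54 -0.    1.15  0.78]
0.5280394698070419 114.69034191110774
```

```bash
python3 -m creep '[{"tx":0,"ty":0,"tz":-40,"rx":0,"ry":0,"rz":0,"fingers":255},{"tx":0,"ty":0,"tz":-70,"rx":0,"ry":0,"rz":0,"fingers":255},{"tx":0,"ty":0,"tz":-76,"rx":0,"ry":0,"rz":0,"fingers":255},{"tx":-3,"ty":-10,"tz":-76,"rx":0,"ry":0,"rz":0,"fingers":255},{"tx":-6,"ty":-20,"tz":-76,"rx":0,"ry":0,"rz":0,"fingers":255},{"tx":-8.5,"ty":-30,"tz":-76,"rx":0,"ry":0,"rz":0,"fingers":255},{"tx":-11,"ty":-39,"tz":-76,"rx":0,"ry":0,"rz":0,"fingers":255},{"tx":-14,"ty":-48,"tz":-76,"rx":0,"ry":0,"rz":0,"fingers":255},{"tx":-16.5,"ty":-56.5,"tz":-76,"rx":0,"ry":0,"rz":0,"fingers":255},{"tx":-16.5,"ty":-56.5,"tz":-76,"rx":0,"ry":0,"rz":0,"fingers":255}]'; 
python3 -c "
from h import *
o=st();s=grab('side','8')
cv2.imwrite('pics/c8.png',cv2.resize(s['pixels'][60:190,280:400],None,fx=4.5,fy=4.5,interpolation=cv2.INTER_CUBIC))
c,ax,ay=np.array([538.5,216,0]),np.array([.9603,-.279,0]),np.array([.279,.9603,0])
p=o['ee_pos'];print((p-c)@ax,(p-c)@ay)"
```

```text
t: 17.27
ee_pos: [554.3, 268.8, 169.6]
orientation: [-1.063, 1.415, -1.415]
ft_force: [-0.2, 0.0, -0.4]
width: 0.2
t17.27 tcp [554.3 268.8 169.6] zyaw -16.25 ty [-0.001 -0.001 -1.   ] F [-0.2  0.  -0.4] w0.2 q [ 0.43  0.48  1.69 -0.    0.97  0.72]
0.4775882520845974 55.144323785404325
```

View pics/c8.png

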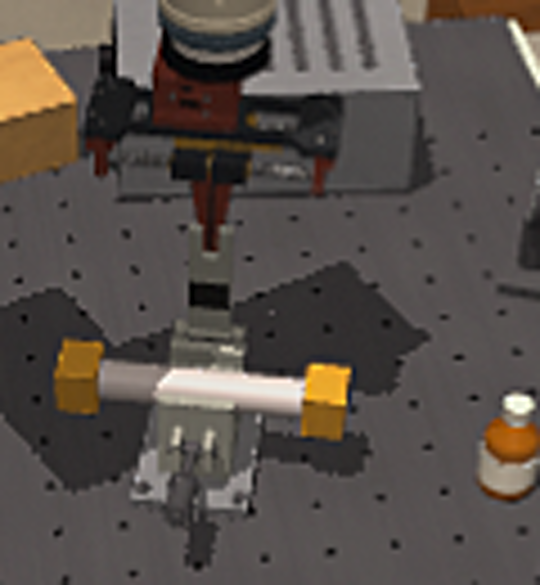

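```bash
python3 -m creep '[{"tx":0,"ty":0,"tz":-13,"rx":0,"ry":0,"rz":0,"fingers":255},{"tx":-2,"ty":-6.7,"tz":-13,"rx":0,"ry":0,"rz":0,"fingers":255},{"tx":-4,"ty":-13.6,"tz":-13.6,"rx":0,"ry":0,"rz":0,"fingers":255},{"tx":-6,"ty":-20.6,"tz":-15.5,"rx":0,"ry":0,"rz":0,"fingers":255},{"tx":-8,"ty":-27.5,"tz":-18.4,"rx":0,"ry":0,"rz":0,"fingers":255},{"tx":-9.8,"ty":-33.8,"tz":-22,"rx":0,"ry":0,"rz":0,"fingers":255},{"tx":-11.5,"ty":-39.7,"tz":-26.8,"rx":0,"ry":0,"rz":0,"fingers":255},{"tx":-13,"ty":-45,"tz":-32,"rx":0,"ry":0,"rz":0,"fingers":255},{"tx":-14.3,"ty":-49.3,"tz":-38,"rx":0,"ry":0,"rz":0,"fingers":255},{"tx":-14.3,"ty":-49.3,"tz":-38,"rx":0,"ry":0,"rz":0,"fingers":255}]'; 
python3 -c "
from h import *
o=st();s=grab('side','9')
cv2.imwrite('pics/c9.png',cv2.resize(s['pixels'][60:190,280:400],None,fx=4.5,fy=4.5,interpolation=cv2.INTER_CUBIC))
c,ax,ay=np.array([538.5,216,0]),np.array([.9603,-.279,0]),np.array([.279,.9603,0])
p=o['ee_pos'];print((p-c)@ax,(p-c)@ay)"
```

```text
t: 18.58
ee_pos: [540.0, 219.8, 131.1]
orientation: [-1.063, 1.415, -1.415]
ft_force: [-0.4, -0.3, 0.5]
width: 0.7
t18.57 tcp [540.  219.8 131.1] zyaw -16.23 ty [-0.001 -0.001 -1.   ] F [-0.4 -0.3  0.5] w0.7 q [ 0.37  0.49  1.79 -0.    0.86  0.65]
0.3933960382917303 4.039687233954345
```

View pics/c9.png

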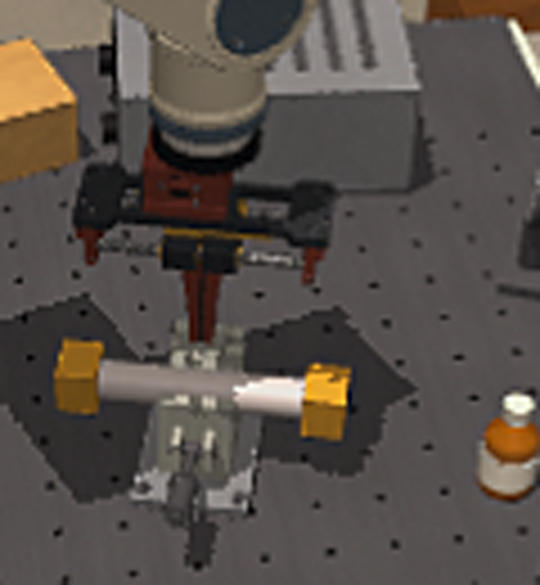

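```bash
python3 -m creep '[{"tx":-1.1,"ty":-3.8,"tz":-6.5,"rx":0,"ry":0,"rz":0,"fingers":255},{"tx":-1.9,"ty":-6.5,"tz":-13.5,"rx":0,"ry":0,"rz":0,"fingers":255},{"tx":-2.4,"ty":-8.3,"tz":-20,"rx":0,"ry":0,"rz":0,"fingers":255},{"tx":-2.7,"ty":-9.3,"tz":-25,"rx":0,"ry":0,"rz":0,"fingers":255},{"tx":-2.7,"ty":-9.3,"tz":-25,"rx":0,"ry":0,"rz":0,"fingers":255}]'; 
python3 -m creep '[{"tx":0,"ty":0,"tz":-1,"rx":0,"ry":0,"rz":0,"fingers":255},{"tx":0,"ty":0,"tz":-2,"rx":0,"ry":0,"rz":0,"fingers":255},{"tx":0,"ty":0,"tz":-2,"rx":0,"ry":0,"rz":0,"fingers":255}]'
```

```text
t: 19.25
ee_pos: [537.2, 210.8, 106.2]
orientation: [-1.063, 1.415, -1.415]
ft_force: [-0.3, -0.2, 0.1]
width: 0.4
t: 19.62
ee_pos: [537.7, 211.1, 104.8]
orientation: [-1.062, 1.415, -1.415]
ft_force: [-0.9, 0.2, -0.0]
width: 0.7
```

```bash
python3 -m creep '[{"tx":0,"ty":0,"tz":-0.7,"rx":0,"ry":0,"rz":0,"fingers":255},{"tx":0,"ty":0,"tz":-1.3,"rx":0,"ry":0,"rz":0,"fingers":255},{"tx":0,"ty":0,"tz":-1.3,"rx":0,"ry":0,"rz":0,"fingers":255}]'
```

```text
t: 20.0
ee_pos: [537.8, 211.1, 103.5]
orientation: [-1.062, 1.414, -1.415]
ft_force: [0.8, -0.4, -0.1]
width: 0.4
```

```bash
python3 -m creep '[{"tx":0,"ty":0,"tz":-0.5,"rx":0,"ry":0,"rz":0,"fingers":255},{"tx":0,"ty":0,"tz":-1,"rx":0,"ry":0,"rz":0,"fingers":255},{"tx":0,"ty":0,"tz":-1,"rx":0,"ry":0,"rz":0,"fingers":255}]'; python3 -c "
from h import *
o=st();s=grab('side','10')
cv2.imwrite('pics/c10.png',cv2.resize(s['pixels'][100:190,280:370],None,fx=6,fy=6,interpolation=cv2.INTER_CUBIC))"
```

```text
t: 20.38
ee_pos: [537.8, 211.1, 103.3]
orientation: [-1.062, 1.414, -1.415]
ft_force: [-2.5, -1.4, 8.6]
width: 0.5
t20.38 tcp [537.8 211.1 103.3] zyaw -16.22 ty [ 0.  0. -1.] F [-2.5 -1.4  8.6] w0.5 q [ 0.35  0.53  1.81 -0.    0.8   0.64]
```

View pics/c10.png

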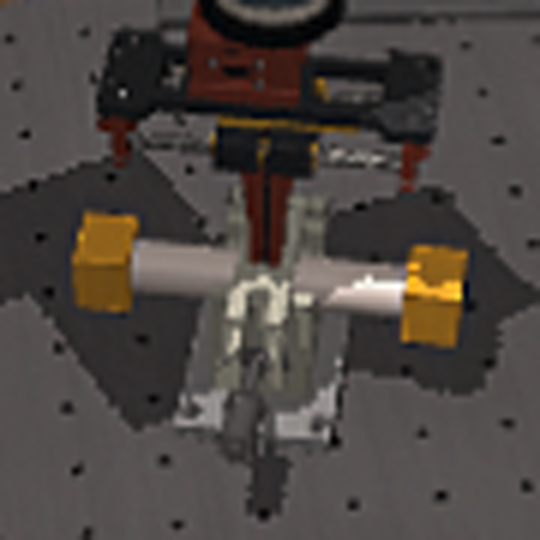

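The strap is down: force rose to 8.6 N with the tips at z = 95.3, the shut height, and the fork lies around the bolt slot at crop (258,300). Now the bolt: rise, open the jaws and hover over the nut.

```bash
python3 -m creep '[{"tx":0,"ty":0,"tz":30,"rx":0,"ry":0,"rz":0,"fingers":255},{"tx":-5,"ty":-17,"tz":50,"rx":0,"ry":0,"rz":0,"fingers":200},{"tx":-15,"ty":-50,"tz":60,"rx":0,"ry":0,"rz":0,"fingers":110},{"tx":-25,"ty":-87,"tz":60,"rx":0,"ry":0,"rz":0,"fingers":110},{"tx":-31.8,"ty":-109.5,"tz":60,"rx":0,"ry":0,"rz":0,"fingers":110},{"tx":-31.8,"ty":-109.5,"tz":60,"rx":0,"ry":0,"rz":0,"fingers":110},{"tx":-31.8,"ty":-109.5,"tz":60,"rx":0,"ry":0,"rz":0,"fingers":110}]'; python3 -c "
from h import *
o=st();s=grab('side','11');w=grab('wrist','11');t=grab('top','11')
cv2.imwrite('pics/c11.png',cv2.resize(s['pixels'][100:200,280:380],None,fx=6,fy=6,interpolation=cv2.INTER_CUBIC))
c,ax,ay=np.array([538.5,216,0]),np.array([.9603,-.279,0]),np.array([.279,.9603,0])
p=o['ee_pos'];print((p-c)@ax,(p-c)@ay)"
```

```text
t: 21.3
ee_pos: [506.5, 102.1, 162.6]
orientation: [-1.061, 1.414, -1.415]
ft_force: [0.2, 0.5, -0.0]
width: 49.5
t21.30 tcp [506.5 102.1 162.6] zyaw -16.23 ty [ 0.001  0.    -1.   ] F [ 0.2  0.5 -0. ] w49.5 q [0.18 0.36 1.92 0.   0.86 0.46]
1.0072430298124209 -118.32655640840389
```

View pics/c11.png

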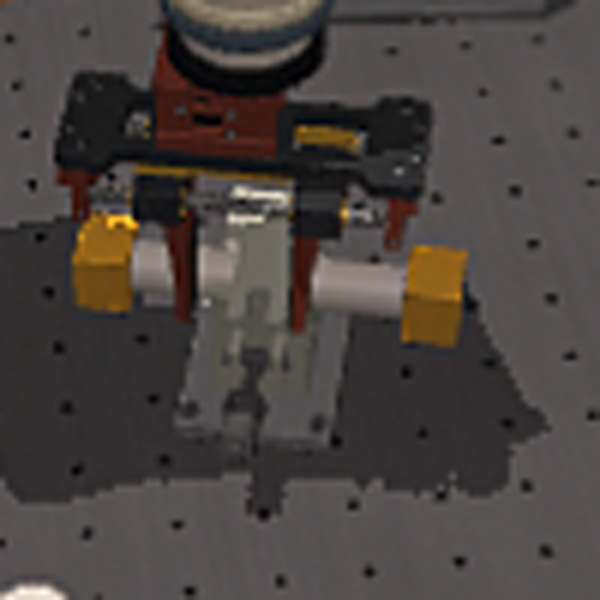

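View pics/wrist_11.png

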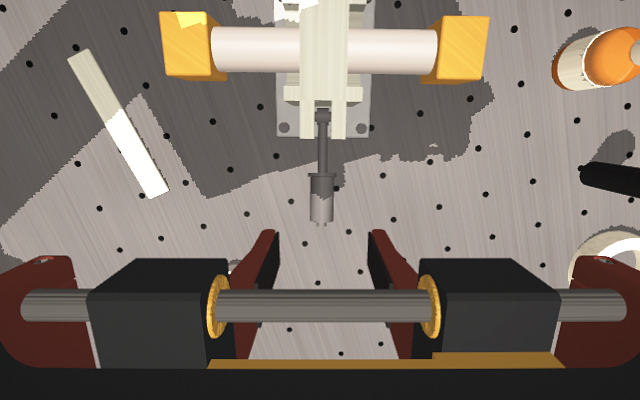

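Run:
```python
from h import *
w=load('wrist','11');t=load('top','11')
c,ax,ay=np.array([538.5,216,0]),np.array([.9603,-.279,0]),np.array([.279,.9603,0])
F=lambda p:(((p-c)@ax).round(1),((p-c)@ay).round(1),p[2].round(1))
for z in(55,62,70): print(F(onz(w,322,222,z)),F(onz(w,322,177,z)))
for th in (70,76,82,88):
    a=np.radians(th); q=[c+ay*(-46-r*np.sin(a))+np.array([0,0,50+r*np.cos(a)]) for r in(47,88,92)]
    print(th,proj(w,q).round(1).tolist(),proj(t,q[2]).round(1))
# fork end
print('fork',F(onz(w,323,138,91)), proj(w,c-62*ay+[0,0,91]))
```

```text
(np.float64(2.1), np.float64(-135.9), np.float64(55.0)) (np.float64(2.1), np.float64(-95.2), np.float64(55.0))
(np.float64(2.1), np.float64(-133.6), np.float64(62.0)) (np.float64(2.2), np.float64(-93.9), np.float64(62.0))
(np.float64(2.1), np.float64(-130.9), np.float64(70.0)) (np.float64(2.2), np.float64(-92.5), np.float64(70.0))
70 [[319.3, 173.3], [319.3, 223.3], [319.3, 228.3]] [[270.8 185. ]]
76 [[319.4, 174.1], [319.5, 223.0], [319.5, 227.8]] [[272.3 185.7]]
82 [[319.5, 174.3], [319.6, 221.6], [319.6, 226.2]] [[273.5 186.2]]
88 [[319.5, 173.8], [319.7, 219.3], [319.7, 223.6]] [[274.3 186.7]]
fork (np.float64(3.0), np.float64(-60.5), np.float64(91.0)) [[318.83720652 140.17732587]]
```

The nut is at wrist px (322,200), centred between the fingers, and its end fits an angle of about 82°. I descend and grip it.

```bash
python3 -m creep '[{"tx":0,"ty":0,"tz":-50,"rx":0,"ry":0,"rz":0,"fingers":110},{"tx":0,"ty":0,"tz":-90,"rx":0,"ry":0,"rz":0,"fingers":110},{"tx":0,"ty":0,"tz":-110,"rx":0,"ry":0,"rz":0,"fingers":110},{"tx":0,"ty":0,"tz":-110,"rx":0,"ry":0,"rz":0,"fingers":150},{"tx":0,"ty":0,"tz":-110,"rx":0,"ry":0,"rz":0,"fingers":255},{"tx":0,"ty":0,"tz":-110,"rx":0,"ry":0,"rz":0,"fingers":255},{"tx":0,"ty":0,"tz":-110,"rx":0,"ry":0,"rz":0,"fingers":255},{"tx":0,"ty":0,"tz":-110,"rx":0,"ry":0,"rz":0,"fingers":255}]'; python3 -c "
from h import *
o=st()
c,ax,ay=np.array([538.5,216,0]),np.array([.9603,-.279,0]),np.array([.279,.9603,0])
p=o['ee_pos'];print((p-c)@ax,(p-c)@ay)"
```

```text
t: 22.45
ee_pos: [505.1, 102.2, 53.1]
orientation: [-1.062, 1.416, -1.414]
ft_force: [-3.5, 4.5, 0.1]
width: 19.5
t22.45 tcp [505.1 102.2  53.1] zyaw -16.27 ty [-0.001  0.001 -1.   ] F [-3.5  4.5  0.1] w19.5 q [0.18 0.55 1.97 0.   0.63 0.46]
-0.2884326332312348 -118.62190247847558
```

```bash
python3 -m creep '[{"tx":0.4,"ty":1.4,"tz":7.6,"rx":0,"ry":0,"rz":0,"fingers":255},{"tx":1,"ty":3.6,"tz":15,"rx":0,"ry":0,"rz":0,"fingers":255},{"tx":1.9,"ty":6.5,"tz":22,"rx":0,"ry":0,"rz":0,"fingers":255},{"tx":2.9,"ty":10,"tz":29,"rx":0,"ry":0,"rz":0,"fingers":255},{"tx":4.2,"ty":14.4,"tz":35.3,"rx":0,"ry":0,"rz":0,"fingers":255},{"tx":5.6,"ty":19.2,"tz":41,"rx":0,"ry":0,"rz":0,"fingers":255},{"tx":5.6,"ty":19.2,"tz":41,"rx":0,"ry":0,"rz":0,"fingers":255}]'; python3 -c "
from h import *
o=st();s=grab('side','12');w=grab('wrist','12')
cv2.imwrite('pics/c12.png',cv2.resize(s['pixels'][100:200,280:380],None,fx=6,fy=6,interpolation=cv2.INTER_CUBIC))"
```

```text
t: 23.32
ee_pos: [510.9, 121.1, 93.9]
orientation: [-1.063, 1.415, -1.414]
ft_force: [-6.7, 1.9, -1.5]
width: 19.1
t23.32 tcp [510.9 121.1  93.9] zyaw -16.20 ty [-0.001 -0.    -1.   ] F [-6.7  1.9 -1.5] w19.1 q [0.21 0.49 1.93 0.   0.72 0.49]
```

View pics/c12.png

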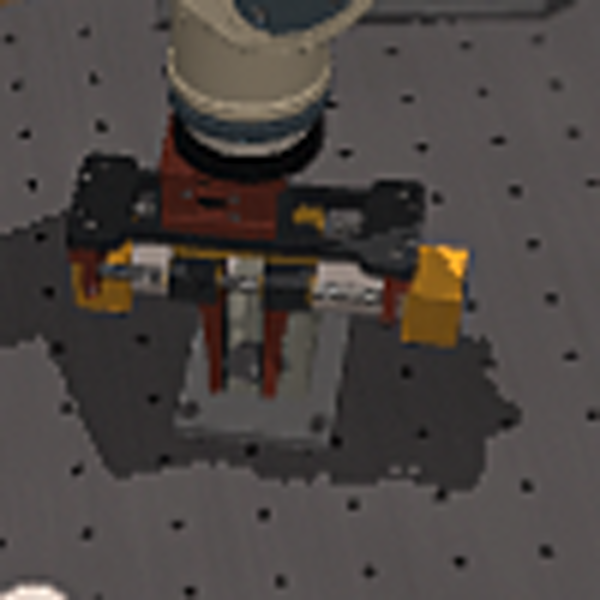

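View pics/wrist_12.png

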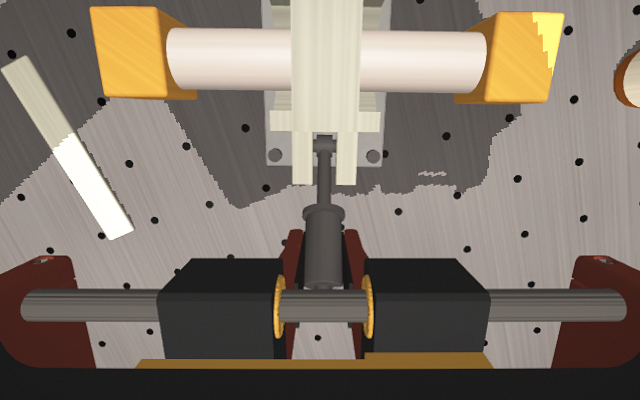

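Gripped and following; the wrist view shows the nut at (323,250) rising, with the slot at (323,160) lined up. I continue the arc to about 5°.

```bash
python3 -m creep '[{"tx":1.6,"ty":5.4,"tz":5.3,"rx":0,"ry":0,"rz":0,"fingers":255},{"tx":3.3,"ty":11.3,"tz":9.9,"rx":0,"ry":0,"rz":0,"fingers":255},{"tx":5.2,"ty":17.8,"tz":13.9,"rx":0,"ry":0,"rz":0,"fingers":255},{"tx":7.1,"ty":24.5,"tz":17.2,"rx":0,"ry":0,"rz":0,"fingers":255},{"tx":9.2,"ty":31.5,"tz":19.7,"rx":0,"ry":0,"rz":0,"fingers":255},{"tx":11.3,"ty":38.8,"tz":21.5,"rx":0,"ry":0,"rz":0,"fingers":255},{"tx":13.1,"ty":45,"tz":22.3,"rx":0,"ry":0,"rz":0,"fingers":255},{"tx":13.1,"ty":45,"tz":22.3,"rx":0,"ry":0,"rz":0,"fingers":255}]'; 
python3 -m creep '[{"tx":0.9,"ty":3,"tz":0.2,"rx":0,"ry":0,"rz":0,"fingers":255},{"tx":1.4,"ty":5,"tz":0.3,"rx":0,"ry":0,"rz":0,"fingers":255},{"tx":1.4,"ty":5,"tz":0.3,"rx":0,"ry":0,"rz":0,"fingers":255}]'; python3 -c "
from h import *
o=st();s=grab('side','13');w=grab('wrist','13')
cv2.imwrite('pics/c13.png',cv2.resize(s['pixels'][100:200,280:380],None,fx=6,fy=6,interpolation=cv2.INTER_CUBIC))
c,ax,ay=np.array([538.5,216,0]),np.array([.9603,-.279,0]),np.array([.279,.9603,0])
p=o['ee_pos'];print((p-c)@ax,(p-c)@ay)"
```

```text
t: 24.42
ee_pos: [524.5, 166.3, 116.8]
orientation: [-1.063, 1.414, -1.414]
ft_force: [-7.7, 0.7, 1.9]
width: 18.7
t: 24.8
ee_pos: [525.9, 171.0, 117.2]
orientation: [-1.063, 1.414, -1.414]
ft_force: [-7.6, -0.3, 3.3]
width: 18.6
t24.80 tcp [525.9 171.  117.2] zyaw -16.18 ty [-0. -0. -1.] F [-7.6 -0.3  3.3] w18.6 q [ 0.29  0.48  1.86 -0.    0.8   0.58]
0.4117473470130247 -46.7090990859478
```

View pics/wrist_13.png

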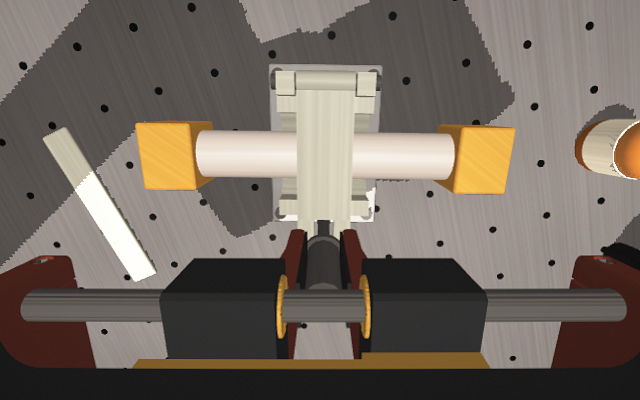

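View pics/c13.png

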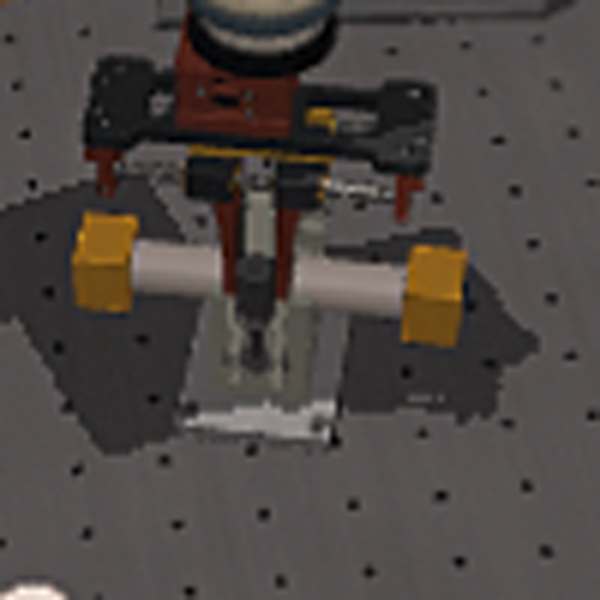

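The bolt is in the slot and almost upright. I push on in small steps until it meets the stop.

```bash
python3 -m creep '[{"tx":0.3,"ty":1,"tz":0,"rx":0,"ry":0,"rz":0,"fingers":255},{"tx":0.6,"ty":2,"tz":0,"rx":0,"ry":0,"rz":0,"fingers":255},{"tx":0.6,"ty":2,"tz":0,"rx":0,"ry":0,"rz":0,"fingers":255}]'; 
python3 -m creep '[{"tx":0.3,"ty":1,"tz":0,"rx":0,"ry":0,"rz":0,"fingers":255},{"tx":0.3,"ty":1,"tz":0,"rx":0,"ry":0,"rz":0,"fingers":255}]'
```

```text
t: 25.28
ee_pos: [526.6, 173.2, 117.3]
orientation: [-1.062, 1.415, -1.414]
ft_force: [-7.1, 0.5, 3.8]
width: 17.1
t: 25.52
ee_pos: [526.8, 173.9, 117.3]
orientation: [-1.063, 1.414, -1.414]
ft_force: [-7.0, -1.5, 4.7]
width: 16.8
```

The opening is shrinking, so the pads are sliding on the nut. I release, rise and look.

```bash
python3 -m creep '[{"tx":0,"ty":0,"tz":0,"rx":0,"ry":0,"rz":0,"fingers":150},{"tx":0,"ty":0,"tz":0,"rx":0,"ry":0,"rz":0,"fingers":100},{"tx":0,"ty":0,"tz":0,"rx":0,"ry":0,"rz":0,"fingers":100},{"tx":0,"ty":0,"tz":30,"rx":0,"ry":0,"rz":0,"fingers":100},{"tx":0,"ty":0,"tz":80,"rx":0,"ry":0,"rz":0,"fingers":100},{"tx":-10,"ty":-36,"tz":110,"rx":0,"ry":0,"rz":0,"fingers":200},{"tx":-20,"ty":-70,"tz":110,"rx":0,"ry":0,"rz":0,"fingers":255},{"tx":-20,"ty":-70,"tz":110,"rx":0,"ry":0,"rz":0,"fingers":255},{"tx":-20,"ty":-70,"tz":110,"rx":0,"ry":0,"rz":0,"fingers":255}]'; python3 -c "
from h import *
o=st();s=grab('side','14');w=grab('wrist','14');t=grab('top','14')
cv2.imwrite('pics/c14.png',cv2.resize(s['pixels'][100:180,280:380],None,fx=7,fy=7,interpolation=cv2.INTER_CUBIC))
c,ax,ay=np.array([538.5,216,0]),np.array([.9603,-.279,0]),np.array([.279,.9603,0])
p=o['ee_pos'];print((p-c)@ax,(p-c)@ay)
for th in(0,5,10,15):
    a=np.radians(th); q=[c+ay*(-46-r*np.sin(a))+np.array([0,0,50+r*np.cos(a)]) for r in(50,88)]
    print(th,((proj(s,q)-[280,100]+.4)*7).round(0).tolist(),proj(w,q).round(0).tolist())"
```

```text
t: 26.65
ee_pos: [507.5, 104.1, 226.2]
orientation: [-1.061, 1.415, -1.415]
ft_force: [0.4, 0.5, -0.1]
width: 16.9
t26.65 tcp [507.5 104.1 226.2] zyaw -16.25 ty [ 0.001  0.    -1.   ] F [ 0.4  0.5 -0.1] w16.9 q [0.18 0.27 1.87 0.   1.   0.46]
1.4127291679042182 -116.12522680118884
0 [[300.0, 341.0], [301.0, 281.0]] [[319.0, 121.0], [319.0, 121.0]]
5 [[299.0, 348.0], [299.0, 292.0]] [[319.0, 126.0], [319.0, 131.0]]
10 [[298.0, 355.0], [297.0, 305.0]] [[319.0, 131.0], [319.0, 141.0]]
15 [[297.0, 363.0], [295.0, 319.0]] [[319.0, 136.0], [319.0, 150.0]]
```

View pics/wrist_14.png

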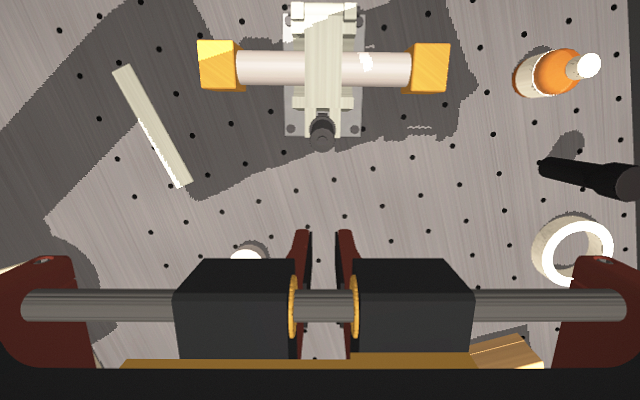

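View pics/c14.png

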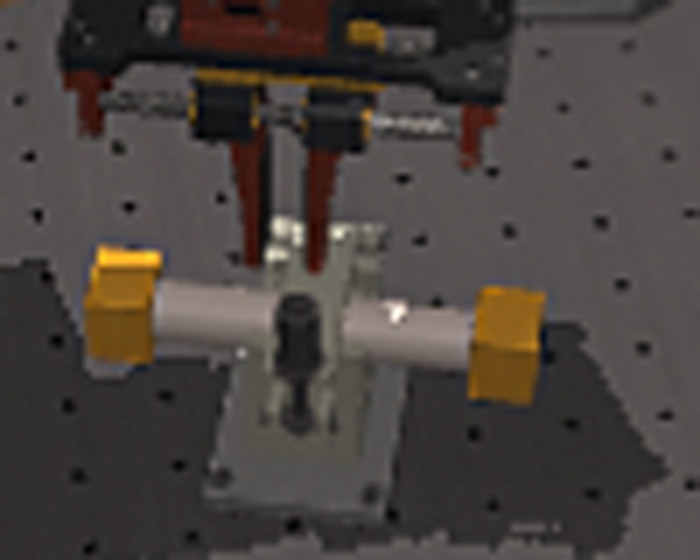

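The nut's end at wrist (321,144) and side (298,302) fits about 10°, so it isn't fully upright yet. I push it home with the closed fingers from the -y side.

```bash
python3 -m creep '[{"tx":0,"ty":0,"tz":-50,"rx":0,"ry":0,"rz":0,"fingers":255},{"tx":0,"ty":0,"tz":-95,"rx":0,"ry":0,"rz":0,"fingers":255},{"tx":0,"ty":0,"tz":-108,"rx":0,"ry":0,"rz":0,"fingers":255},{"tx":2,"ty":9,"tz":-108,"rx":0,"ry":0,"rz":0,"fingers":255},{"tx":5,"ty":18,"tz":-108,"rx":0,"ry":0,"rz":0,"fingers":255},{"tx":7.5,"ty":27,"tz":-108,"rx":0,"ry":0,"rz":0,"fingers":255},{"tx":10,"ty":36,"tz":-108,"rx":0,"ry":0,"rz":0,"fingers":255},{"tx":12,"ty":42,"tz":-108,"rx":0,"ry":0,"rz":0,"fingers":255},{"tx":13,"ty":46,"tz":-108,"rx":0,"ry":0,"rz":0,"fingers":255},{"tx":13,"ty":46,"tz":-108,"rx":0,"ry":0,"rz":0,"fingers":255}]';  python3 -c "
from h import *
o=st()
c,ax,ay=np.array([538.5,216,0]),np.array([.9603,-.279,0]),np.array([.279,.9603,0])
p=o['ee_pos'];print((p-c)@ax,(p-c)@ay)"
```

```text
t: 28.05
ee_pos: [520.0, 150.1, 118.1]
orientation: [-1.062, 1.414, -1.414]
ft_force: [0.0, 0.5, -0.3]
width: 0.5
t28.05 tcp [520.  150.1 118.1] zyaw -16.20 ty [ 0.  0. -1.] F [ 0.   0.5 -0.3] w0.5 q [0.26 0.46 1.89 0.   0.79 0.54]
0.6396767878627637 -68.48182865081203
```

```bash
python3 -m creep '[{"tx":0.3,"ty":1,"tz":0,"rx":0,"ry":0,"rz":0,"fingers":255},{"tx":0.6,"ty":2,"tz":0,"rx":0,"ry":0,"rz":0,"fingers":255},{"tx":0.6,"ty":2,"tz":0,"rx":0,"ry":0,"rz":0,"fingers":255}]'
```

```text
t: 28.42
ee_pos: [520.5, 151.7, 118.1]
orientation: [-1.062, 1.415, -1.415]
ft_force: [-0.6, -0.9, 0.4]
width: 0.2
```

```bash
python3 -m creep '[{"tx":0.3,"ty":1,"tz":0,"rx":0,"ry":0,"rz":0,"fingers":255},{"tx":0.5,"ty":1.8,"tz":0,"rx":0,"ry":0,"rz":0,"fingers":255},{"tx":0.5,"ty":1.8,"tz":0,"rx":0,"ry":0,"rz":0,"fingers":255}]'
python3 -m creep '[{"tx":0.3,"ty":1,"tz":0,"rx":0,"ry":0,"rz":0,"fingers":255},{"tx":0.3,"ty":1,"tz":0,"rx":0,"ry":0,"rz":0,"fingers":255}]'
```

```text
t: 28.8
ee_pos: [520.8, 153.0, 118.1]
orientation: [-1.063, 1.414, -1.415]
ft_force: [-1.3, -4.7, 2.0]
width: 0.3
t: 29.05
ee_pos: [520.8, 153.2, 118.1]
orientation: [-1.065, 1.414, -1.416]
ft_force: [-1.6, -9.0, 4.2]
width: 0.1
```

It's at the stop: the force rises steeply to 9 N with the finger face at the expected place. I back off, rise and check.

```bash
python3 -m creep '[{"tx":-4,"ty":-14,"tz":0,"rx":0,"ry":0,"rz":0,"fingers":255},{"tx":-12,"ty":-40,"tz":20,"rx":0,"ry":0,"rz":0,"fingers":255},{"tx":-20,"ty":-80,"tz":60,"rx":0,"ry":0,"rz":0,"fingers":255},{"tx":-30,"ty":-130,"tz":90,"rx":0,"ry":0,"rz":0,"fingers":255},{"tx":-40,"ty":-180,"tz":110,"rx":0,"ry":0,"rz":0,"fingers":255},{"tx":-60,"ty":-230,"tz":110,"rx":0,"ry":0,"rz":0,"fingers":255},{"tx":-60,"ty":-230,"tz":110,"rx":0,"ry":0,"rz":0,"fingers":255},{"tx":-60,"ty":-230,"tz":110,"rx":0,"ry":0,"rz":0,"fingers":255}]'; python3 -c "
from h import *
o=st();s=grab('side','15');t=grab('top','15')
cv2.imwrite('pics/c15.png',cv2.resize(s['pixels'][100:180,280:380],None,fx=7,fy=7,interpolation=cv2.INTER_CUBIC))
cv2.imwrite('pics/c15t.png',cv2.resize(t['pixels'][120:220,160:280],None,fx=6,fy=6,interpolation=cv2.INTER_CUBIC))
c,ax,ay=np.array([538.5,216,0]),np.array([.9603,-.279,0]),np.array([.279,.9603,0])
q=[c+(-46)*ay+np.array([0,0,z]) for z in(92,142)]
print(((proj(t,q)-[160,120]+.4)*6).round(0).tolist())
for th in(0,5,10):
    a=np.radians(th); q=[c+ay*(-46-r*np.sin(a))+np.array([0,0,50+r*np.cos(a)]) for r in(50,88)]
    print(th,((proj(s,q)-[280,100]+.4)*7).round(0).tolist())
for z in(91,):
  for x in (-94,94): print(((proj(t,c+x*ax+[0,0,90])-[160,120]+.4)*6).round(0))
print('strapend',((proj(t,c-62*ay+[0,0,91])-[160,120]+.4)*6).round(0))
"
```

```text
t: 30.05
ee_pos: [461.4, -75.5, 228.1]
orientation: [-1.06, 1.415, -1.415]
ft_force: [0.3, 0.7, -0.1]
width: 0.8
t30.05 tcp [461.4 -75.5 228.1] zyaw -16.29 ty [ 0.001  0.    -1.   ] F [ 0.3  0.7 -0.1] w0.8 q [-0.19  0.19  1.97  0.    0.98  0.1 ]
[[462.0, 335.0], [432.0, 319.0]]
0 [[300.0, 341.0], [301.0, 281.0]]
5 [[299.0, 348.0], [299.0, 292.0]]
10 [[298.0, 355.0], [297.0, 305.0]]
[[291. 525.]]
[[419.  89.]]
strapend [[499. 345.]]
```

View pics/c15.png

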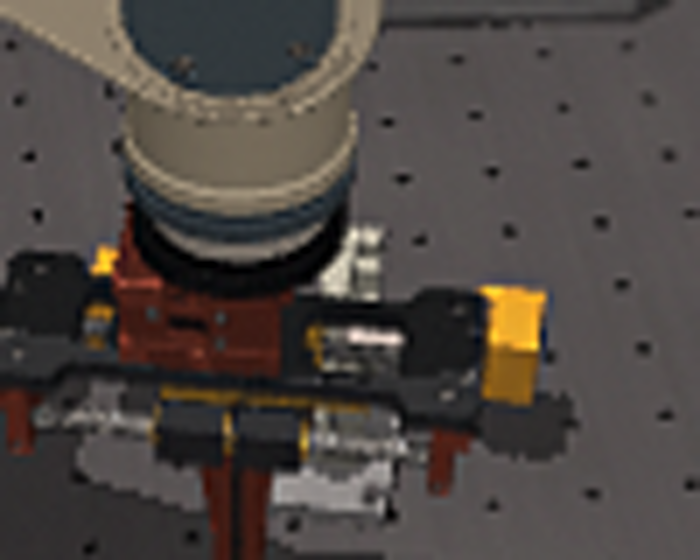

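View pics/c15t.png

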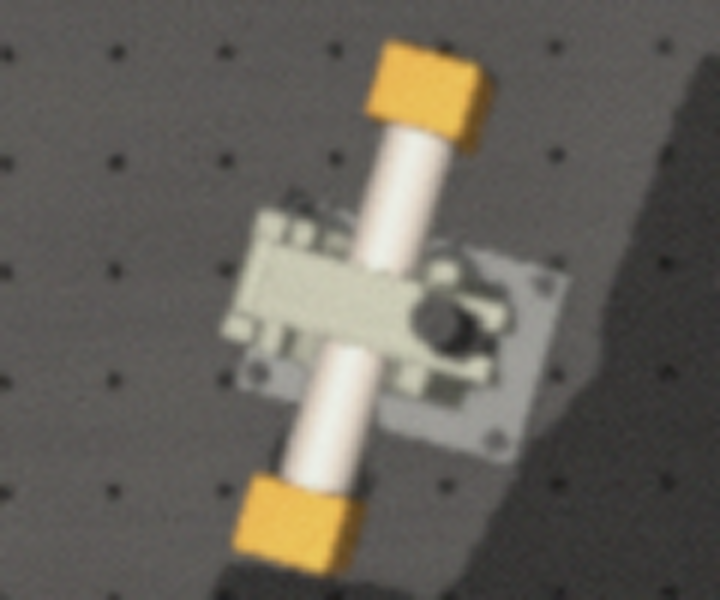

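View pics/top_15.png

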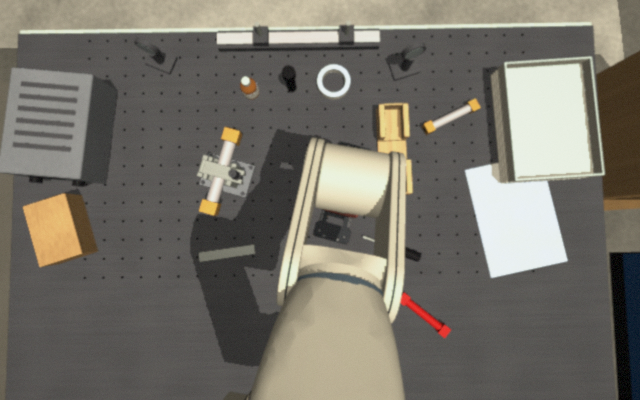

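Top crop: the nut's top is at (435,313) against a predicted upright (432,319), inside the fork, with the strap across the barrel. The arm blocks the side view, so I move it aside for a last check.

```bash
python3 -m creep '[{"tx":-20,"ty":-40,"tz":10,"rx":0,"ry":0,"rz":0,"fingers":255},{"tx":-40,"ty":-80,"tz":10,"rx":0,"ry":0,"rz":0,"fingers":255},{"tx":-60,"ty":-125,"tz":10,"rx":0,"ry":0,"rz":0,"fingers":255},{"tx":-80,"ty":-170,"tz":10,"rx":0,"ry":0,"rz":0,"fingers":255},{"tx":-80,"ty":-190,"tz":10,"rx":0,"ry":0,"rz":0,"fingers":255},{"tx":-80,"ty":-190,"tz":10,"rx":0,"ry":0,"rz":0,"fingers":255}]'; python3 -c "
from h import *
o=st();s=grab('side','16');t=grab('top','16')
cv2.imwrite('pics/c16.png',cv2.resize(s['pixels'][100:180,280:380],None,fx=7,fy=7,interpolation=cv2.INTER_CUBIC))
cv2.imwrite('pics/c16t.png',cv2.resize(t['pixels'][122:220,190:265],None,fx=8,fy=6,interpolation=cv2.INTER_CUBIC)[:600])
"
```

```text
t: 30.9
ee_pos: [382.2, -265.6, 237.9]
orientation: [-1.061, 1.415, -1.415]
ft_force: [-0.5, 0.1, -0.9]
width: 0.5
t30.90 tcp [ 382.2 -265.6  237.9] zyaw -16.26 ty [ 0.  0. -1.] F [-0.5  0.1 -0.9] w0.5 q [-0.63  0.18  1.96  0.    1.   -0.35]
```

View pics/c16.png

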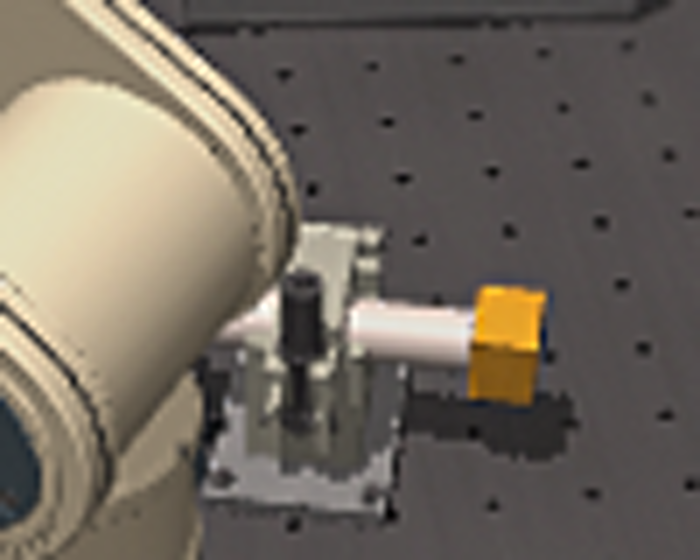

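View pics/side_16.png

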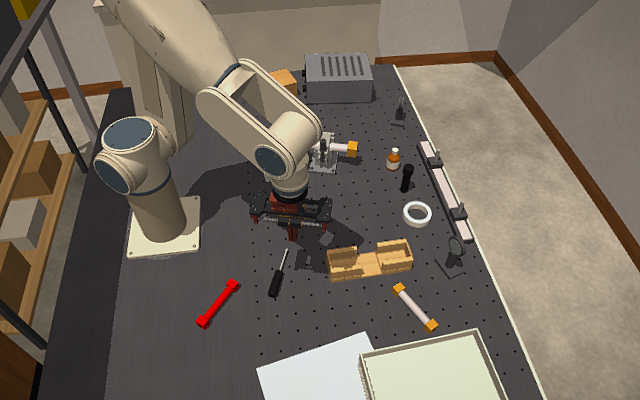

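View pics/c16t.png

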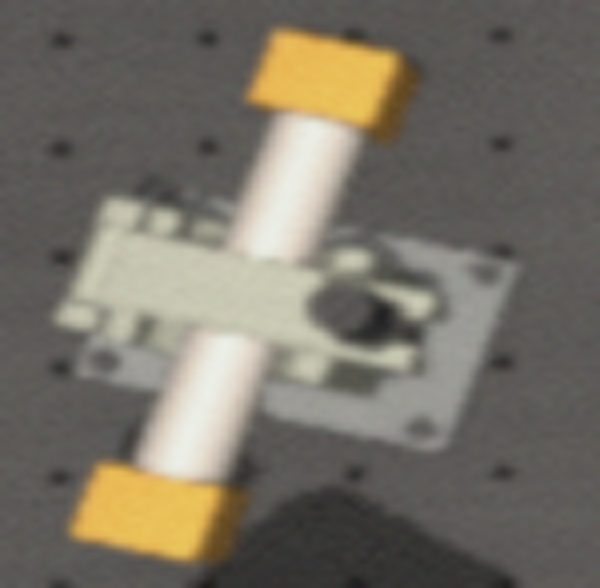

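Run:
```python
from h import *
t=load('top','16')
c,ax,ay=np.array([538.5,216,0]),np.array([.9603,-.279,0]),np.array([.279,.9603,0])
F=lambda p:(((p-c)@ax).round(1),((p-c)@ay).round(1),p[2].round(1))
T=lambda x,y,z:F(onz(t,x/8+190-.44,y/6+122-.42,z))
print('blk',T(330,73,90),T(149,509,90))
print('strap edges at barrel',T(278,262,87+8),T(225,335,95))
print('plate',T(522,262,12),T(445,450,12),T(78,373,12))
print('strap hinge ends',T(118,208,92),T(72,318,92))
s0=load('top','0');d=cv2.absdiff(t['pixels'],s0['pixels']).max(2)
for n,(u,v) in dict(cleaner=(249,86),torch=(289,78),tape=(334,81),rule=(227,253),small=(452,116),red=(424,313),sd=(410,252)).items(): print(n,(d[v-8:v+9,u-8:u+9]>60).sum())
```

```text
blk (np.float64(96.6), np.float64(-2.8), np.float64(90.0)) (np.float64(-92.3), np.float64(0.4), np.float64(90.0))
strap edges at barrel (np.float64(15.9), np.float64(-10.8), np.float64(95.0)) (np.float64(-17.4), np.float64(-3.5), np.float64(95.0))
plate (np.float64(44.2), np.float64(-65.5), np.float64(12.0)) (np.float64(-44.0), np.float64(-63.9), np.float64(12.0)) (np.float64(-43.4), np.float64(64.3), np.float64(12.0))
strap hinge ends (np.float64(24.6), np.float64(44.1), np.float64(92.0)) (np.float64(-23.0), np.float64(44.9), np.float64(92.0))
cleaner 0
torch 0
tape 0
rule 150
small 0
red 148
sd 0
```

```bash
python3 -c "
from workcell import ctrl
print(ctrl.close_job())"
```

```text
the job is handed in; nothing more can be done
None
```

I moved the laser head from the cradle to the tube mount, clamped it, and handed the job in at about 31 s. The head was set down on the table once and taken again 62 mm from its middle. The strap was swung shut before the bolt was touched.

**What the last checks showed:**
- **Strap:** it reached its shut height; the fingertips were at z = 95.3 mm when the force rose to 8.6 N.
- **Bolt:** gripping and lifting the nut only brought it to about 10° off upright, because the pads slid on the nut. I then pushed it to its stop with the closed fingers, where the force rose to 9 N. The side view afterwards matches fully upright.
- **Centring:** the views disagree slightly on where the head sits along the trough. Just after loading they gave between -0.8 and +1.3 mm from the middle. The last top view suggests about +1.5 to +2 mm, which is within the 2 mm calibration, so I left it.
- **Other things on the table:** the cleaner, torch, tape roll, screwdriver and the smaller look-alike show no change at their places in the top view. The rule and the red look-alike did show a pixel difference. I put that down to arm shadow or the arm covering them, since both were in the same place in the previous top view. I did not re-measure the screw tin, but nothing was moved near it.

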